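# Clear the sampling bench: nest the sample pots on the stand

### The arm

A 7-joint arm with a two-finger parallel gripper is mounted at the origin on the work surface. World frame = base frame: x ahead of the robot, y to its left, z up, the work surface at z = 0. Lengths are in m, angles in rad, forces in N, time in s.
With the tool pointing down it reaches from about 0.4 to 0.85 m from the base axis. Payload 6.9 kg.
Tool frame: the origin (TCP) lies at the very end of the fingers, on their centre line; the grasp point (between the pads) lies 19 mm behind it (ctrl.hold_point_z is the distance from the TCP to the grasp point, in m); y points along the fingers, x is the direction in which the jaws open and shut, and the axes are right-handed (so a half turn about y gives the same grasp; the last joint's range is limited). The gripper opens to 85 mm and grips with 20 to 120 N. Pads are 22 mm wide; open, the fingers measure 114 mm over their backs; the gripper's body (76 mm by 85 mm) begins 54 mm behind the grasp point. The pads swing forward as they close: fully open they stand 13 mm farther back than shut.
Start: joints at [1.383, 0.507, -0.238, 1.5, 0.126, 1.149, -0.155], TCP at [0.18, -0.598, 0.231] pointing down, gripper open.
Joint ranges: [-3.08, 3.08], [-0.24, 2.05], [-1.43, 1.35], [0, 2.5], [-1.52, 4.66], [0.17, 1.96], [-2.89, 2.89]. Speed limits (rad/s): [2.39, 2.39, 3.14, 3.14, 3.14, 3.14, 3.14].

### API

Orientations are given as a unit quaternion [x, y, z, w].
In Python, from workcell import status, camera, ctrl gives the robot as it stands.
- The arm moves only by the tool step_arm, never from a script. Its argument "series" is one flat list of numbers, 6 for each row, row after row: the shift along the world's x, y, z in mm, then the turn, a rotation vector about the world's x, y, z in units of 5 degrees (1.0 is 5 degrees). In form: [tx, ty, tz, wx, wy, wz, tx, ty, tz, wx, wy, wz, ...]. A call has 1 to 10 rows; each row shifts and turns the commanded pose from where the row before left it; what a row does not reach is not made up. A row lasts 1/12 s, in which the tool goes at most 41.7 mm and 7.16 degrees, less where a joint would pass 70% of its speed; a pose out of reach is approached as far as the arm can. A call is refused whole if a number of a shift passes 41.7 or a number of a turn 1, either way. A call with a gripper value outside its range is refused whole. "hand" is the closure in counts, from 0 (fully open) to 255 (shut), set as the call begins (left out, the last holds). The fingers move at their own pace and stop on an object; "newtons" is the grip in N (left out, the last holds). Time passes only in rows, so rows that do not move let the fingers close. It gives the time, the measured TCP pose, the force and the opening at its end, in the units of the state.
- status.state(): the state, without advancing time (a new reading comes with each control period).
- camera(name): name is "scene" or "top" or "wrist"; returns a dict with "image" (400x640x3 uint8, red, green, blue), "K" (3x3 intrinsics, pixels), "dist_coeffs" ([k1, k2, p1, p2, k3] as OpenCV has them; the pictures are not rectified), "R" (3x3) and "t" (3): a world point X has camera coordinates R X + t. Camera axes: x right, y down, z forward; pixel columns grow to the right and rows downward; lengths in m; the calibration is good to about 2 mm. A picture is of the moment at which its call begins. There is no depth.
- ctrl.sign_off(): hands the job in, once; it reports no verdict.
The state is a dict: "time_s": time; "joint_pos": joint angles; "qd": joint speeds; "effort": joint torques, N m; "tool_pos": TCP position; "orientation": TCP orientation; "ft_force": force on the tool from outside, world axes, zero at the start; "wrist_torque": the same for the moment, N m; "gripper_width": finger opening in m.
Only numpy, scipy, OpenCV 4.12 (cv2) and the standard library are available. Lean on these libraries where they do the work, as an engineer would, in place of code of your own. Each camera call takes 0.05 s, during which the arm holds its last target. There are 200 camera calls.

### The job

Clear up after sampling: first take the blue-lidded jar off the round stand and stand it upright inside the yellow tray. Then stand the largest pot (steel) upright and centred on the stand's small raised pad and nest all the other pots that are there inside it, from largest to smallest, each seated right down in the next larger one. Also lay the scoop flat in the sloped rest, along it with its head at the low end, and leave the tube rack, wash bottle and towel roll where they are.

Things in the scene. Friction and masses are not known exactly. Their poses are not given: they have to be found in the camera images.
- pot1: bright steel sample pot, the largest and lowest of the set: open, tapered, outside diameter 62 mm at the foot and 70 mm at the rim, 40 mm tall, wall 2 mm, floor 4 mm thick, about 0.23 kg. Origin at the centre of its underside, z up its axis. Always present, starts upright on the bench.
- pot2: blue plastic sample pot, the second largest of the set: open, tapered, outside diameter 52 mm at the foot and 61 mm at the rim, 54 mm tall, wall 2 mm, floor 4 mm thick, about 0.03 kg. Origin at the centre of its underside, z up its axis. May be absent (None); starts upright on the bench. Fits loosely in any larger pot, its rim then at least 18 mm above the larger one's.
- pot3: orange plastic sample pot, the third largest of the set: open, tapered, outside diameter 42 mm at the foot and 52 mm at the rim, 68 mm tall, wall 2 mm, floor 4 mm thick, about 0.03 kg. Origin at the centre of its underside, z up its axis. May be absent (None); starts upright on the bench. Fits loosely in any larger pot, its rim then at least 18 mm above the larger one's.
- pot4: green plastic sample pot, the fourth largest of the set: open, tapered, outside diameter 33 mm at the foot and 42 mm at the rim, 82 mm tall, wall 2 mm, floor 4 mm thick, about 0.03 kg. Origin at the centre of its underside, z up its axis. May be absent (None); starts upright on the bench. Fits loosely in any larger pot, its rim then at least 18 mm above the larger one's.
- pot5: red plastic sample pot, the smallest, narrowest and tallest of the set: open, tapered, outside diameter 24 mm at the foot and 32 mm at the rim, 96 mm tall, wall 2 mm, floor 4 mm thick, about 0.03 kg. Origin at the centre of its underside, z up its axis. May be absent (None); starts upright on the bench. Fits loosely in any larger pot, its rim then at least 18 mm above the larger one's.
- stand: fixed steel stand: flat round foot 90 mm across and 10 mm thick, thin stem, small round black top pad 40 mm across, 60 mm above the bench. Origin at the centre of its underside.
- stand_top (a point): centre of the upper face of the stand's round pad, 60 mm above the bench.
- jar: closed sample jar, amber contents, body 34 mm across, blue lid 38 mm across and 16 mm high; 58 mm tall in all; starts standing on the stand's pad. Origin at the centre of its underside, z up.
- tray: fixed yellow tray, 200 x 180 mm outside (x, y), wall 4 mm thick and 25 mm high, floor 5 mm thick. Origin at the centre of its underside, axes along its sides.
- tray_in (a point): centre of the tray's inner floor.
- rest: fixed sloped scoop rest: narrow aluminium channel 150 mm long on two legs, rising at 20 degrees towards its own +x; floor 36 mm wide between side lips that stand 5 mm above the floor; end stop 14 mm high at the low end, its inner face 71 mm down the slope from the middle. Origin at the centre of its foot on the bench, x horizontal and pointing to the high end.
- rest_mid (a point): middle of the channel's floor, 60 mm above the bench; its x axis points up the slope, its z axis square out of the floor.
- scoop: sampling scoop 130 mm long with a flat underside: steel head (open box 42 long, 30 wide, 16 mm high) at its -x end, from x = -65 to -23 mm; blue bar handle 12 mm wide and 22 mm high from x = -23 to +65 mm. Origin on the underside midway along the 130 mm, z up; starts flat on the bench.
- scoop_head (a point): middle of the scoop's head on the underside, 44 mm from the scoop's origin along its -x.
- tube_rack: bystander: orange rack 100 x 200 mm, 119 mm high with its blue-capped tubes, loose; origin at the centre of its underside.
- wash_bottle: bystander: white wash bottle 68 mm across, 205 mm high with a red cap and spout, loose; origin at the centre of its underside.
- towel_roll: bystander: upright paper towel roll 110 mm across, 200 mm high, loose; origin at the centre of its underside.

How it is judged:
By the outcome, as a careful person would: the job done as asked, in the order asked, and still so for the second after the job is handed in, with the robot touching nothing.
Of pot2, pot3, pot4, pot5 only 2 to 4 are there at a start; the rules pass over those that are not, and their reading is None.
At some moment in a run one of pot2, pot3, scoop may be knocked a few centimetres aside while the robot is not near it.
It also fails if it takes over 210 s, if anything falls off the work surface, if the arm or the gripper's body presses on something with over 40 N, if the wrist force passes 120 N, or if a joint passes its speed limit or range.

## Working session

There is one attempt and no reset: what is moved stays moved. The work goes in short steps, Python scripts to look and compute and a tool call to move; the robot and the scene stay as the last step left them, time stands still between calls to the robot, and variables do not carry over. Pictures are saved under pics/ and viewed, about 12 in all and at most 16, crops included, and the job is handed in when it is done.

Besides the shell and the picture viewer there is one more tool, called by a JSON object that holds its "fn" and its "kwargs". step_arm: Moves the arm, as the interface text tells. Its arguments: {"type":"object","properties":{"series":{"type":"array"},"hand":{"type":"number"},"newtons":{"type":"number"}},"required":["series"]}

```bash
ls; mkdir -p pics
python3 - <<'E'
from workcell import status,camera,ctrl
import cv2,json
s=status.state();print(s,ctrl.hold_point_z)
for n in("scene","top"):
    c=camera(n);cv2.imwrite(f"pics/{n}0.png",c["image"][:,:,::-1]);print(n,c["K"],c["dist_coeffs"],c["R"],c["t"])
E
```

```text
pics
{'time_s': 0.0, 'joint_pos': array([ 1.38349862,  0.50833087, -0.23751839,  1.50116085,  0.12571227,
        1.14887731, -0.15479027]), 'qd': array([-1.07722545e-03,  3.35667190e-04, -3.50666925e-04,  9.09590604e-04,
       -1.33248929e-03,  1.38900187e-05,  1.02423524e-03]), 'effort': array([-9.10221752e-05, -6.20598578e+01, -2.18665279e+00, -2.49658692e+01,
        1.28076039e-02,  1.20535103e-02,  4.48758556e-06]), 'tool_pos': array([ 0.1801669 , -0.59793727,  0.23042411]), 'orientation': array([-0.56723287,  0.42222131, -0.42118786,  0.56795847]), 'ft_force': array([ 0.72791629,  0.06282227, -0.43033579]), 'wrist_torque': array([ 0.01603523, -0.02174128, -0.04430821]), 'gripper_width': 0.0852816386242998} 0.0187
scene [[383.06013637   0.         318.82710952]
 [  0.         383.06013637 193.91719952]
 [  0.           0.           1.        ]] [0.0094383 0.        0.        0.        0.       ] [[ 0.81904331  0.57370875  0.00513029]
 [ 0.48881693 -0.69311192 -0.52976776]
 [-0.30037653  0.43641051 -0.84812723]] [-0.46659549 -0.27324086  1.20987371]
top [[453.68853333   0.         318.98665238]
 [  0.         453.68853333 200.06029514]
 [  0.           0.           1.        ]] [0.0157078 0.        0.        0.        0.       ] [[-0.02090906 -0.99953403 -0.02223829]
 [-0.98774384  0.02409345 -0.15421287]
 [ 0.15467681  0.01874129 -0.98778735]] [0.01222184 0.59421227 1.28859308]
```

View pics/scene0.png

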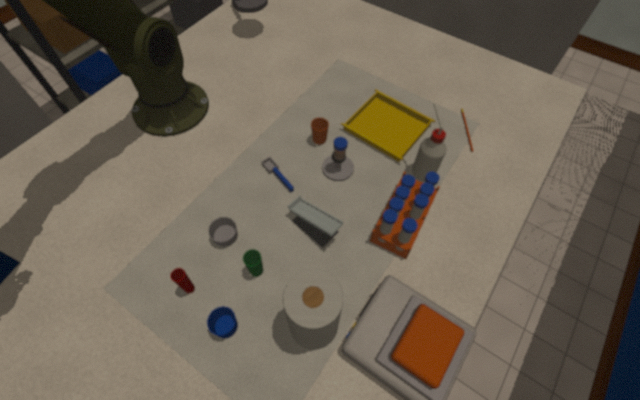

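View pics/top0.png

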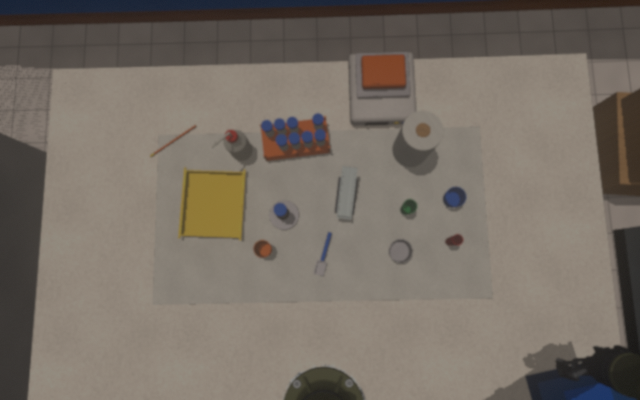

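Scene: all five pots are present (top view: steel 400,251; blue 454,197; orange 263,249; green 408,207; red 455,240), jar on stand (283,213), tray (213,204), rest (347,193), scoop (324,254; head at the bottom end).

```bash
cat > h.py <<'E'
from workcell import status,camera,ctrl
import cv2,numpy as np
from scipy.spatial.transform import Rotation as Rn
def shot(n,save=None):
    c=camera(n); c["bgr"]=c["image"][:,:,::-1].copy()
    c["hsv"]=cv2.cvtColor(c["bgr"],cv2.COLOR_BGR2HSV)
    if save: cv2.imwrite(f"pics/{save}.png",c["bgr"])
    return c
def ray(c,uv,z):
    p=cv2.undistortPoints(np.array(uv,float).reshape(-1,1,2),c["K"],np.array(c["dist_coeffs"])).reshape(-1,2)
    R=np.array(c["R"]);o=-R.T@c["t"]
    d=np.c_[p,np.ones(len(p))]@R
    return o+d*((z-o[2])/d[:,2])[:,None]
def proj(c,X):
    return cv2.projectPoints(np.array(X,float).reshape(-1,1,3),cv2.Rodrigues(np.array(c["R"]))[0],np.array(c["t"],float),c["K"],np.array(c["dist_coeffs"]))[0].reshape(-1,2)
COL={"blue":((105,150,30),(125,255,255)),"green":((50,90,25),(85,255,255)),"orange":((4,140,90),(14,255,255)),"red":((168,120,30),(180,255,255)),"yellow":((22,120,80),(35,255,255))}
def blobs(c,col,amin=20):
    m=cv2.inRange(c["hsv"],*[np.array(a) for a in COL[col]])
    if col=="red": m|=cv2.inRange(c["hsv"],np.array((0,150,30)),np.array((3,255,255)))
    n,l,s,ce=cv2.connectedComponentsWithStats(m)
    return [(s[i][4],ce[i].round(1),s[i][:4],l==i) for i in np.argsort(-s[:,4]) if i and s[i][4]>=amin]
def tcp():
    s=status.state();M=Rn.from_quat(s["orientation"]).as_matrix();return np.array(s["tool_pos"]),M,s
E
python3 - <<'E'
from h import *
for n in("top","scene"):
    c=shot(n)
    for col in COL:
        for a,ce,b,m in blobs(c,col)[:14]: print(n,col,a,ce,b,ray(c,ce,0.03)[0].round(3))
    if n=="top":
        print(c["hsv"][251,400],c["hsv"][193,347],c["hsv"][266,320], c["hsv"][213,295],c["hsv"][250,375])
E
```

```text
top blue 483 [595.5 393.3] [569 383  48  17] [ 0.044 -0.746  0.03 ]
top orange 1277 [383.1  70.6] [362  55  43  32] [ 0.998 -0.208  0.03 ]
top orange 285 [271.  147.9] [263 132  22  26] [0.761 0.142 0.03 ]
top orange 119 [306.1 125.5] [299 121  15  11] [0.829 0.034 0.03 ]
top orange 95 [264.9 249.7] [260 244  11  12] [0.453 0.161 0.03 ]
top yellow 3911 [212.4 204.2] [179 170  66  69] [0.592 0.318 0.03 ]
[ 10  19 118] [ 25  12 127] [  6  20 127] [  8  23 124] [ 18  32 134]
scene blue 1977 [628.1 355.6] [605 273  35 127] [1.328 0.035 0.03 ]
scene blue 1236 [94.1 71.7] [69 51 52 43] [-0.289 -0.048  0.03 ]
scene blue 613 [222.1 322.1] [208 308  28  29] [ 0.593 -0.4    0.03 ]
scene blue 462 [398.5 199. ] [384 176  30  47] [0.756 0.097 0.03 ]
scene blue 321 [426.4 189.2] [416 172  22  35] [0.801 0.166 0.03 ]
scene blue 115 [409.4 224.8] [404 219  12  13] [0.814 0.046 0.03 ]
scene blue 92 [340.  142.8] [335 138  11  11] [0.527 0.166 0.03 ]
scene blue 55 [282.2 178. ] [274 168  18  21] [ 0.467 -0.026  0.03 ]
scene blue 31 [  3.1 268.5] [  0 262  10  12] [ 0.095 -0.599  0.03 ]
scene green 330 [253.1 261.9] [244 250  18  26] [ 0.559 -0.255  0.03 ]
scene orange 3373 [428.5 344.9] [393 304  71  84] [ 0.981 -0.184  0.03 ]
scene orange 446 [401.5 214.8] [381 180  41  64] [0.785 0.06  0.03 ]
scene orange 301 [418.2 224.7] [399 189  38  62] [0.832 0.059 0.03 ]
scene orange 29 [468.8 137.9] [466 126   7  24] [0.822 0.396 0.03 ]
scene orange 23 [378.8 222.4] [376 219   6   7] [0.748 0.007 0.03 ]
scene red 217 [181.7 279.5] [171 269  23  23] [ 0.452 -0.382  0.03 ]
scene red 72 [438.4 135.5] [433 130  12  12] [0.746 0.354 0.03 ]
scene yellow 3119 [387.3 124.8] [342  90  92  71] [0.604 0.304 0.03 ]
```

Run:
```python
import cv2
a=cv2.imread("pics/top0.png")[150:290,170:480]
cv2.imwrite("pics/topcrop.png",cv2.resize(a,None,fx=2.58,fy=2.58,interpolation=cv2.INTER_CUBIC))
```

```text
(no output)
```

View pics/topcrop.png

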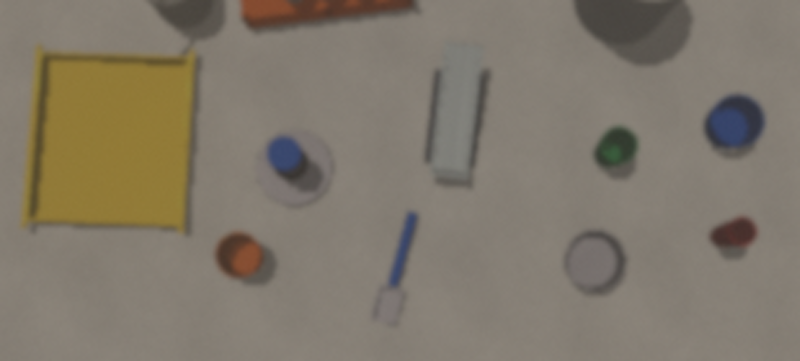

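Run:
```python
from h import *
c=shot("top");w=shot("wrist","w0");p,M,s=tcp();print(M.round(3))
C=-np.array(w["R"]).T@w["t"];print("wrist cam C in tool",(M.T@(C-p)).round(4),"axes in tool\n",(M.T@np.array(w["R"]).T).round(3),w["K"][0][0],w["dist_coeffs"])
for n,u,v,z in [("jar",280.5,208.9,.118),("standfoot",284.7,214.7,.01),("orange",262.6,248.8,.068),("steel",400.6,251.5,.04),("green",410,205.8,.082),("blue",455.3,197.3,.054),("red",458.8,239.5,.096),("schead",320.4,268.2,0.005),("schandle",330.5,232.9,.022),("restfar",349.8,167.4,.06),("restnear",345.6,219.8,.06)]:
    print(n,ray(c,(u,v),z)[0].round(3))
y=blobs(c,"yellow")[0];print("tray floor",ray(c,y[1],.008).round(3))
```

```text
[[ 0.289 -0.     0.957]
 [-0.957  0.001  0.289]
 [-0.001 -1.     0.   ]]
wrist cam C in tool [-0.0009 -0.143   0.0743] axes in tool
 [[ 1.     0.001 -0.001]
 [ 0.001 -0.291  0.957]
 [ 0.    -0.957 -0.291]] 332.5727259607341 [-0.06882624  0.          0.          0.          0.        ]
jar [0.561 0.105 0.118]
standfoot [0.558 0.104 0.01 ]
orange [0.454 0.162 0.068]
steel [ 0.439 -0.234  0.04 ]
green [ 0.566 -0.26   0.082]
blue [ 0.592 -0.397  0.054]
red [ 0.467 -0.387  0.096]
schead [ 0.396 -0.     0.005]
schandle [ 0.499 -0.033  0.022]
restfar [ 0.687 -0.094  0.06 ]
restnear [ 0.533 -0.077  0.06 ]
tray floor [[0.596 0.324 0.008]]
```

{"fn": "step_arm", "kwargs": {"series": [28,29,0,0,0,0,28,29,0,0,0,0,28,29,0,0,0,0,28,29,0,0,0,0,28,29,0,0,0,0,28,29,0,0,0,0,28,29,0,0,0,0,28,29,0,0,0,0,28,29,0,0,0,0,28,29,0,0,0,0], "hand": 0, "newtons": 40}}

```text
time_s: 1.13
tool_pos: [0.4614, -0.3068, 0.2315]
orientation: [0.568, -0.422, 0.422, -0.568]
ft_force: [0.8, -0.2, 0.3]
gripper_width: 0.0853
```

{"fn": "step_arm", "kwargs": {"series": [10,39,0,0,0,0,10,39,0,0,0,0,10,39,0,0,0,0,10,39,0,0,0,0,10,39,0,0,0,0,10,39,0,0,0,0,10,39,0,0,0,0,10,39,0,0,0,0,10,39,0,0,0,0,5,20,0,0,0,0]}}

```text
time_s: 1.97
tool_pos: [0.5557, 0.0687, 0.2316]
orientation: [-0.568, 0.421, -0.42, 0.57]
ft_force: [0.4, 0.4, 1.6]
gripper_width: 0.0855
```

Run:
```python
from h import *
p,M,s=tcp();print(p,M.round(3),s["joint_pos"].round(2))
w=shot("wrist","w1")
print(proj(w,[.561,.105,.118]),proj(w,p))
for a,ce,b,m in blobs(w,"blue"): print(a,ce,b)
```

```text
[0.55574844 0.06867359 0.23157651] [[ 0.294  0.001  0.956]
 [-0.956  0.003  0.294]
 [-0.003 -1.     0.002]] [ 0.11  0.42 -0.41  1.67  0.18  1.08 -1.63]
[[276.81204574 176.25597821]] [[319.10365179 261.25655496]]
1559 [271.2 174.9] [249 153  45  45]
262 [368.5 258. ] [351 238  36  45]
```

View pics/w1.png

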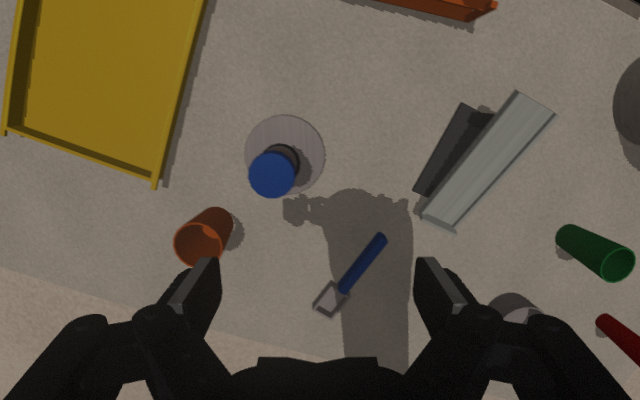

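Run:
```python
from h import *
w=shot("wrist")
for n,u,v,z in [("jar",271.2,174.9,.118),("foot",285,155,.01),("orange",199.5,243,.068),("sc head end",325,307,0.0),("handle end",382,238,.022),("lowL",421,214,.04),("lowR",455,229,.04),("highL",517,91,.085),("highR",554,114,.085),("traycorner nr",156,184,.025),("traycorner l",6,133,.025)]:
    print(n,ray(w,(u,v),z)[0].round(4))
```

```text
jar [0.561  0.1129 0.118 ]
foot [0.5596 0.1122 0.01  ]
orange [0.4582 0.1683 0.068 ]
sc head end [0.3806 0.0084 0.    ]
handle end [ 0.5029 -0.021   0.022 ]
lowL [ 0.5477 -0.0454  0.04  ]
lowR [ 0.5428 -0.0881  0.04  ]
highL [ 0.6862 -0.0645  0.085 ]
highR [ 0.6798 -0.1055  0.085 ]
traycorner nr [0.4894 0.2395 0.025 ]
traycorner l [0.4957 0.4197 0.025 ]
```

Run:
```python
from h import *
w=shot("wrist","w2");p,M,s=tcp();print(p,s["qd"].round(3))
a,ce,b,m=blobs(w,"blue")[0]
print(ce,b,ray(w,ce,.118)[0].round(4))
for a,ce,b,m in blobs(w,"orange")[:3]: print(a,ce,b)
```

```text
[0.55535731 0.06500281 0.2311516 ] [ 0.047 -0.01   0.044  0.018  0.012  0.004  0.015]
[272.1 175.3] [250 153  46  45] [0.5604 0.1084 0.118 ]
288 [201.5 236.8] [174 223  49  44]
84 [456.5   1.9] [443   0  25   7]
48 [495.1   4.9] [492   0   8  10]
```

{"fn": "step_arm", "kwargs": {"series": [3,21,-10,0,0,0,2,21,-20,0,0,0,0,0,-30,0,0,0,0,0,-30,0,0,0,0,0,-30,0,0,0,0,0,-16,0,0,0,0,0,0,0,0,0,0,0,0,0,0,0]}}

```text
time_s: 2.78
tool_pos: [0.5601, 0.1029, 0.0949]
orientation: [0.568, -0.422, 0.422, -0.567]
ft_force: [0.4, -0.6, 1.6]
gripper_width: 0.0854
```

{"fn": "step_arm", "kwargs": {"series": [0,0,0,0,0,0,0,0,0,0,0,0,0,0,0,0,0,0,0,0,0,0,0,0,0,0,0,0,0,0,0,0,0,0,0,0], "hand": 255, "newtons": 40}}

```text
time_s: 3.28
tool_pos: [0.5612, 0.1048, 0.0965]
orientation: [-0.567, 0.421, -0.422, 0.568]
ft_force: [0.4, -0.3, 6.0]
gripper_width: 0.0363
```

Run:
```python
from h import *
w=shot("wrist","w3");p,M,s=tcp();print(p,s["gripper_width"],s["ft_force"])
```

```text
[0.56120803 0.10482978 0.09651186] 0.036730880758837896 [-0.09396843  0.01096105  6.39016931]
```

View pics/w3.png

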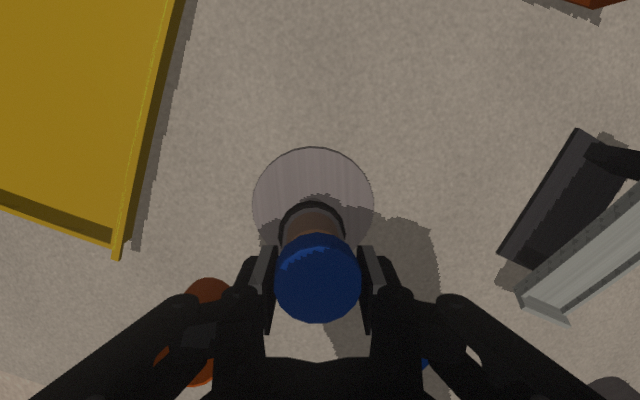

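{"fn": "step_arm", "kwargs": {"series": [0,0,15,0,0,0,0,0,30,0,0,0,4,30,5,0,0,0,5,40,0,0,0,0,5,40,0,0,0,0,5,40,0,0,0,0,4,40,0,0,0,0,2,20,-10,0,0,0,0,0,-20,0,0,0,0,0,-20,0,0,0]}}

```text
time_s: 4.17
tool_pos: [0.5849, 0.3177, 0.0953]
orientation: [-0.568, 0.421, -0.421, 0.569]
ft_force: [0.5, -1.0, -1.3]
gripper_width: 0.0368
```

{"fn": "step_arm", "kwargs": {"series": [0,0,-20,0,0,0,0,0,-15,0,0,0,0,0,-10,0,0,0,0,0,-4,0,0,0,0,0,-3,0,0,0,0,0,0,0,0,0]}}

```text
time_s: 4.67
tool_pos: [0.5855, 0.3147, 0.0434]
orientation: [-0.567, 0.422, -0.422, 0.568]
ft_force: [-0.4, -0.2, -0.6]
gripper_width: 0.0368
```

Run:
```python
from h import *
c=shot("wrist","w4");p,M,s=tcp();print(p,s["gripper_width"],s["ft_force"])
```

```text
[0.5857248  0.31482809 0.04392237] 0.03660402750919301 [ 0.76974957 -0.82287427 -1.3757017 ]
```

View pics/w4.png

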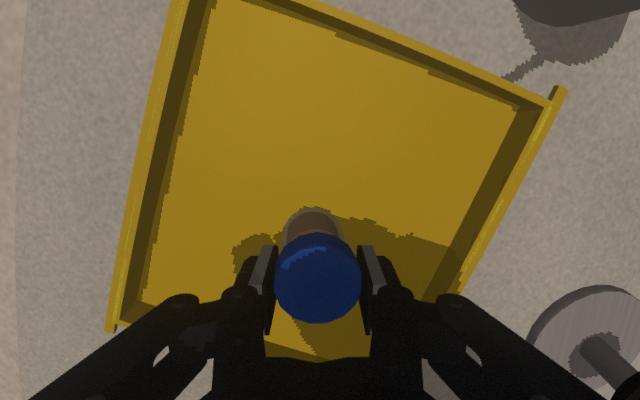

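{"fn": "step_arm", "kwargs": {"series": [0,0,-1.5,0,0,0,0,0,-1.5,0,0,0,0,0,0,0,0,0]}}

```text
time_s: 4.97
tool_pos: [0.5857, 0.3148, 0.0407]
orientation: [-0.567, 0.422, -0.422, 0.568]
ft_force: [-0.1, 0.0, -0.0]
gripper_width: 0.0364
```

{"fn": "step_arm", "kwargs": {"series": [0,0,0,0,0,0,0,0,0,0,0,0,0,0,0,0,0,0,0,0,0,0,0,0,0,0,0,0,0,0,0,0,20,0,0,0,0,0,40,0,0,0,0,0,40,0,0,0,0,-20,30,0,0,0], "hand": 0}}

```text
time_s: 5.72
tool_pos: [0.5845, 0.2998, 0.1734]
orientation: [-0.567, 0.421, -0.419, 0.57]
ft_force: [-0.1, 1.6, 0.4]
gripper_width: 0.0852
```

{"fn": "step_arm", "kwargs": {"series": [0,-41,10,0,0,0,0,-41,0,0,0,0,0,-41,0,0,0,0,-10,-35,0,0,0,0,-10,-30,0,0,0,0,-10,-20,0,0,0,0,0,0,0,0,0,0,0,0,0,0,0,0,0,0,0,0,0,0]}}

```text
time_s: 6.47
tool_pos: [0.5557, 0.0881, 0.1805]
orientation: [-0.567, 0.422, -0.422, 0.568]
ft_force: [0.3, 1.4, -0.2]
gripper_width: 0.0854
```

Run:
```python
from h import *
w=shot("wrist","w5");p,M,s=tcp();print(p,s["qd"].round(3))
```

```text
[0.55573997 0.08862491 0.18037696] [-0.012  0.006 -0.003 -0.003  0.     0.002  0.002]
```

View pics/w5.png

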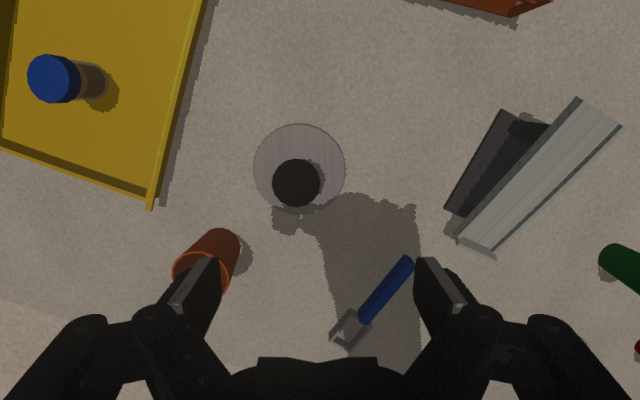

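Run:
```python
from h import *
w=shot("wrist");h=w["hsv"]
m=(h[150:215,262:330,2]<60).astype(np.uint8)
n,l,s,ce=cv2.connectedComponentsWithStats(m);i=1+np.argmax(s[1:,4]);c=ce[i]+[262,150];print(c,s[i],ray(w,c,.06)[0].round(4))
cn=max(cv2.findContours(m,0,1)[0],key=cv2.contourArea);print(cv2.minEnclosingCircle(cn))
print("foot",ray(w,(300,168),.01)[0])
# rest floor edges at approx heights: low end z=.06-.071*sin20=.0357
for n,u,v,z in [("lowL",459,236,.04),("lowR",494,258,.04),("highL",579,97,.09),("highR",622,127,.09),("sc head end",342,338,0.0),("handle end",407,262,.022)]: print(n,ray(w,(u,v),z)[0].round(4))
t=shot("top");tm=blobs(t,"yellow")[0]
```

```text
[296.64991896 182.79200432] [  11    9   49   49 1851] [0.5588 0.1081 0.06  ]
((34.65982437133789, 32.872432708740234), 24.4244384765625)
foot [0.56093755 0.10853711 0.01      ]
lowL [ 0.5487 -0.0509  0.04  ]
lowR [ 0.5375 -0.0938  0.04  ]
highL [ 0.6849 -0.0643  0.09  ]
highR [ 0.6774 -0.1079  0.09  ]
sc head end [0.3778 0.0051 0.    ]
handle end [ 0.5022 -0.0215  0.022 ]
```

{"fn": "step_arm", "kwargs": {"series": [-14,-37,0,0,0,0,-14,-37,0,0,0,0,-14,-37,0,0,0,0,-14,-37,0,0,0,0,-14,-37,0,0,0,0,-14,-37,0,0,0,0,-14,-37,0,0,0,0,-14,-37,0,0,0,0,-14,-37,0,0,0,0,0,0,0,0,0,0]}}

```text
time_s: 7.45
tool_pos: [0.4261, -0.2537, 0.1797]
orientation: [0.567, -0.424, 0.424, -0.564]
ft_force: [0.1, -0.4, -0.3]
gripper_width: 0.0853
```

{"fn": "step_arm", "kwargs": {"series": [0,0,0,0,0,0,0,0,0,0,0,0]}}

```text
time_s: 7.62
tool_pos: [0.4302, -0.2449, 0.1801]
orientation: [-0.567, 0.422, -0.421, 0.568]
ft_force: [0.7, -0.4, 0.2]
gripper_width: 0.0849
```

Run:
```python
from h import *
w=shot("wrist","w6");p,M,s=tcp();print(p,s["qd"].round(3),s["joint_pos"].round(2))
```

```text
[ 0.43040783 -0.2442152   0.18013929] [-0.015 -0.006 -0.005  0.003  0.001  0.002  0.005] [ 0.72  0.37 -0.36  1.91  0.16  0.89 -0.99]
```

View pics/w6.png

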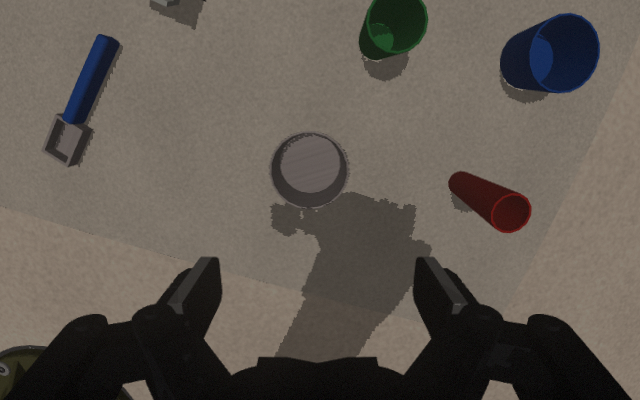

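Run:
```python
from h import *
w=shot("wrist")
for n,u,v,z in [("steel",310,169.5,.04),("L",271,169.5,.04),("R",349.5,169.5,.04),("T",310,131,.04),("B",310,208,.04),("blue",564,53,.054),("green",397,24,.082),("red",510,212,.096),("sc head end",60,161,0),("headL",44,150,0.005),("headR",75,163,0.005),("handle end",107,38,.022)]: print(n,ray(w,(u,v),z)[0].round(4))
```

```text
steel [ 0.4432 -0.2328  0.04  ]
L [ 0.4333 -0.2004  0.04  ]
R [ 0.4532 -0.2655  0.04  ]
T [ 0.4747 -0.2233  0.04  ]
B [ 0.4095 -0.2428  0.04  ]
blue [ 0.5947 -0.3958  0.054 ]
green [ 0.5638 -0.2582  0.082 ]
red [ 0.4676 -0.381   0.096 ]
sc head end [0.3698 0.0148 0.    ]
headL [0.3783 0.0293 0.005 ]
headR [ 0.3743 -0.0049  0.005 ]
handle end [ 0.5    -0.0325  0.022 ]
```

{"fn": "step_arm", "kwargs": {"series": [6,6,-20,0,0,0,6,6,-30,0,0,0,0,0,-30,0,0,0,0,0,-30,0,0,0,0,0,-30,0,0,0,0,0,-20,0,0,0,0,0,-12,0,0,0,0,0,0,0,0,0,0,0,0,0,0,0]}}

```text
time_s: 8.47
tool_pos: [0.442, -0.2322, 0.0079]
orientation: [-0.568, 0.421, -0.42, 0.568]
ft_force: [-0.9, 0.4, 0.5]
gripper_width: 0.0855
```

{"fn": "step_arm", "kwargs": {"series": [0,0,0,0,0,0,0,0,0,0,0,0,0,0,0,0,0,0,0,0,0,0,0,0,0,0,0,0,0,0], "hand": 255, "newtons": 60}}

```text
time_s: 8.88
tool_pos: [0.4425, -0.2336, 0.0102]
orientation: [-0.567, 0.421, -0.423, 0.568]
ft_force: [-1.2, 2.4, 10.8]
gripper_width: 0.0671
```

Run:
```python
from h import *
w=shot("wrist","w7");p,M,s=tcp();print(p,s["gripper_width"],s["ft_force"])
```

```text
[ 0.44248851 -0.23356039  0.01022237] 0.06745088855073755 [-1.02170717  2.65936314 10.50958786]
```

View pics/w7.png

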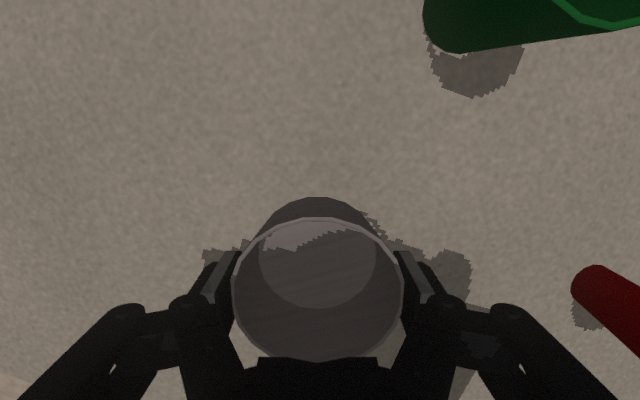

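{"fn": "step_arm", "kwargs": {"series": [0,0,15,0,0,0,0,0,35,0,0,0,0,0,40,0,0,0,6,17,20,0,0,0,12,36,0,0,0,0,12,36,0,0,0,0,12,36,0,0,0,0,12,36,0,0,0,0,12,36,0,0,0,0,12,36,0,0,0,0]}}

```text
time_s: 9.77
tool_pos: [0.5197, 0.001, 0.1194]
orientation: [-0.567, 0.421, -0.422, 0.568]
ft_force: [0.5, 0.5, -2.7]
gripper_width: 0.0672
```

{"fn": "step_arm", "kwargs": {"series": [12,36,0,0,0,0,12,36,0,0,0,0,10,26,0,0,0,0,4,10,0,0,0,0,0,0,0,0,0,0,0,0,0,0,0,0,0,0,0,0,0,0]}}

```text
time_s: 10.35
tool_pos: [0.5569, 0.1053, 0.1185]
orientation: [0.568, -0.422, 0.422, -0.567]
ft_force: [0.2, -0.7, -2.7]
gripper_width: 0.0672
```

Run:
```python
from h import *
w=shot("wrist","w8");p,M,s=tcp();print(p,s["gripper_width"],s["ft_force"],s["qd"].round(3))
for dz in (0,.03,.035,.04): print(dz,proj(w,p+[0,0,dz]))
```

```text
[0.55698125 0.10504993 0.11839659] 0.06729255606095497 [ 0.63430659 -1.0746543  -1.83028699] [ 0.007  0.002 -0.003  0.001  0.    -0.006 -0.001]
0 [[319.68288233 261.2786224 ]]
0.03 [[320.30410861 296.91922733]]
0.035 [[320.43406298 304.39419201]]
0.04 [[320.5737689  312.43774861]]
```

View pics/w8.png

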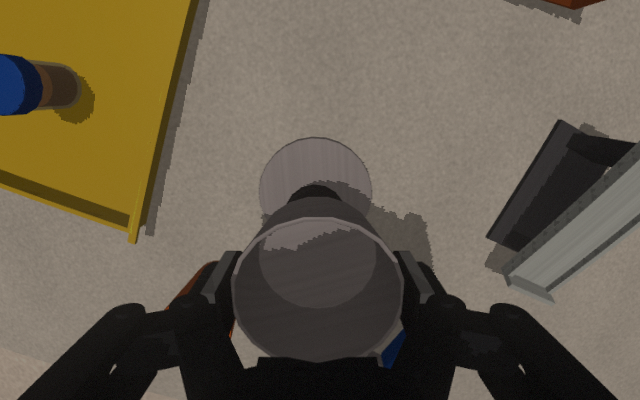

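Run:
```python
from h import *
w=shot("wrist");p,M,s=tcp();print(p)
t=np.linspace(0,2*np.pi,73)
for off in (-.004,-.002,0,.002):
    C=p+M[:,2]*off+np.array([0,0,.030])
    q=proj(w,C+.035*np.c_[np.cos(t),np.sin(t),0*t]); print(off,q.min(0).round(1),q.max(0).round(1))
    C=p+M[:,2]*off+np.array([0,0,-.006])
    q=proj(w,C+.0255*np.c_[np.cos(t),np.sin(t),0*t]);print("  floor",q.min(0).round(1),q.max(0).round(1))
```

```text
[0.55705091 0.10509496 0.11834684]
-0.004 [231.4 223. ] [407.5 373.7]
  floor [267.8 214.5] [370.  306.2]
-0.002 [230.9 217.8] [408.  370.2]
  floor [267.6 210.5] [370.2 303. ]
0 [230.5 212.6] [408.4 366.6]
  floor [267.5 206.5] [370.4 299.7]
0.002 [230.1 207.3] [408.9 362.9]
  floor [267.3 202.4] [370.6 296.4]
```

Run:
```python
from h import *
w=shot("wrist");p,M,s=tcp()
t=np.linspace(0,2*np.pi,73);ci=np.c_[np.cos(t),np.sin(t),0*t]
q=proj(w,np.array([.56,.108,.01])+.045*ci);print("foot pred",q.min(0),q.max(0),"meas 259..372 top 138")
# fit rim: unknown off, height, to top edge 217 and width 172 using outer rim; refine edges by gradient
g=cv2.GaussianBlur(cv2.cvtColor(w["bgr"],6),(3,3),0).astype(int)
print(g[205:230,318]); print(g[288,222:245]);print(g[288,392:416]);print("floor",g[296:320,318])
```

```text
foot pred [258.49467155 134.54162334] [373.00139675 244.90011168] meas 259..372 top 138
[ 52  53  53  53  53  52  52  52  52  52  53  65  92 105 101  97  99 103
 104 104 104 103 102 102 102]
[19 18 19 19 19 19 20 19 27 47 61 62 56 50 46 46 46 46 46 46 46 46 46]
[47 46 46 45 46 46 46 48 53 60 61 48 28 18 16 16 16 16 16 16 16 16 15 16]
floor [63 63 63 64 64 64 63 62 62 61 61 61 57 52 51 51 51 50 50 50 49 49 49 49]
```

{"fn": "step_arm", "kwargs": {"series": [2.5,3,-15,0,0,0,0,0,-15,0,0,0,0,0,-10,0,0,0,0,0,-4,0,0,0,0,0,-2,0,0,0,0,0,0,0,0,0,0,0,0,0,0,0]}}

```text
time_s: 11.08
tool_pos: [0.5602, 0.1101, 0.0726]
orientation: [-0.567, 0.422, -0.422, 0.568]
ft_force: [0.8, -0.3, -2.3]
gripper_width: 0.0677
```

{"fn": "step_arm", "kwargs": {"series": [0,0,-1.5,0,0,0,0,0,0,0,0,0,0,0,0,0,0,0]}}

```text
time_s: 11.33
tool_pos: [0.56, 0.1101, 0.071]
orientation: [-0.567, 0.422, -0.422, 0.568]
ft_force: [-0.5, 0.4, -2.5]
gripper_width: 0.0674
```

{"fn": "step_arm", "kwargs": {"series": [0,0,-1.5,0,0,0,0,0,0,0,0,0,0,0,0,0,0,0]}}

```text
time_s: 11.58
tool_pos: [0.5602, 0.1102, 0.0703]
orientation: [-0.567, 0.421, -0.422, 0.568]
ft_force: [-2.0, -1.1, 7.9]
gripper_width: 0.0673
```

{"fn": "step_arm", "kwargs": {"series": [0,0,2,0,0,0,-0.5,-2,0,0,0,0,0,0,0,0,0,0,0,0,-1.5,0,0,0,0,0,0,0,0,0,0,0,0,0,0,0]}}

```text
time_s: 12.08
tool_pos: [0.5594, 0.1078, 0.0703]
orientation: [0.568, -0.422, 0.422, -0.567]
ft_force: [-2.4, -1.8, 7.7]
gripper_width: 0.0672
```

{"fn": "step_arm", "kwargs": {"series": [0,0,0,0,0,0,0,0,0,0,0,0,0,0,0,0,0,0,0,0,0,0,0,0,0,0,0,0,0,0], "hand": 0}}

```text
time_s: 12.5
tool_pos: [0.5594, 0.1082, 0.0695]
orientation: [-0.568, 0.422, -0.422, 0.568]
ft_force: [-0.4, -0.2, 0.1]
gripper_width: 0.0851
```

{"fn": "step_arm", "kwargs": {"series": [0,0,20,0,0,0,0,0,40,0,0,0,-5,-20,40,0,0,0,0,0,8,0,0,0,0,0,0,0,0,0,0,0,0,0,0,0,0,0,0,0,0,0]}}

```text
time_s: 13.08
tool_pos: [0.5539, 0.0898, 0.1733]
orientation: [0.568, -0.422, 0.421, -0.567]
ft_force: [-0.2, -0.9, 0.7]
gripper_width: 0.0853
```

Run:
```python
from h import *
w=shot("wrist","w9");p,M,s=tcp();print(p)
c=shot("scene","s9")
a=np.hstack([w["bgr"][60:260,180:440],cv2.resize(c["bgr"][120:190,300:391],(260,200),interpolation=cv2.INTER_CUBIC)])
t=shot("top","t9");b=cv2.resize(t["bgr"][170:290,230:480],(520,250),interpolation=cv2.INTER_CUBIC)
cv2.imwrite("pics/c9.png",np.vstack([a,b]))
```

```text
[0.55385336 0.08986318 0.17306319]
```

View pics/c9.png

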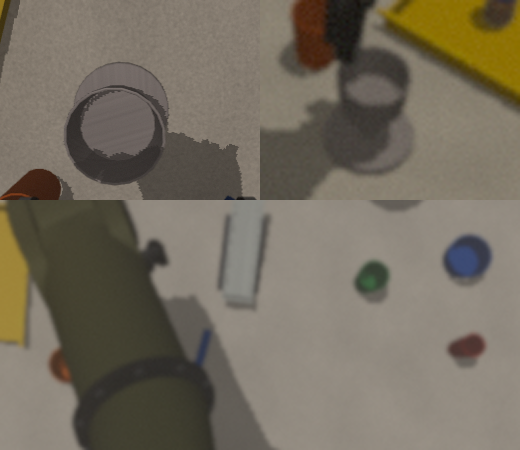

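Run:
```python
from h import *
w=shot("wrist");p,M,s=tcp()
print("rim",ray(w,[(245,195),(346,195),(295.5,146),(295.5,244)],.1).round(4))
print("rim c",ray(w,[(245,195),(346,195),(295.5,146),(295.5,244)],.1).reshape(2,2,3).mean(1).round(4))
t=np.linspace(0,2*np.pi,73);ci=np.c_[np.cos(t),np.sin(t),0*t]
for ce in [(.5588,.1081),(.558,.1075)]:
  q=proj(w,np.array([*ce,.01])+.045*ci);print("foot pred",ce,q.min(0),q.max(0),"meas 255..348 top 122")
```

```text
rim [[0.5506 0.1411 0.1   ]
 [0.5705 0.0755 0.1   ]
 [0.5924 0.1173 0.1   ]
 [0.5257 0.0984 0.1   ]]
rim c [[0.5605 0.1083 0.1   ]
 [0.5591 0.1078 0.1   ]]
foot pred (0.5588, 0.1081) [253.31345059 120.92385681] [349.17226321 215.05139887] meas 255..348 top 122
foot pred (0.558, 0.1075) [253.72957794 121.98359462] [349.51021064 215.95670156] meas 255..348 top 122
```

Run:
```python
from h import *
t=shot("top")
print("roll top",ray(t,[(423,130),(423,112),(423,148),(441,130)],.2).round(3))
h=t["hsv"]
for a,ce,b,m in blobs(t,"blue",5): print(a,ce,b)
# loose blue for pot2
m=cv2.inRange(h,np.array((100,80,25)),np.array((128,255,255)))
n,l,s,ce=cv2.connectedComponentsWithStats(m)
for i in range(1,n):
    if s[i][4]>15: print(s[i],ce[i].round(1),ray(t,ce[i],.03).round(3))
```

```text
roll top [[ 0.751 -0.283  0.2  ]
 [ 0.801 -0.286  0.2  ]
 [ 0.702 -0.281  0.2  ]
 [ 0.75  -0.331  0.2  ]]
645 [591.3 392.5] [565 382  50  18]
6 [633.8 398.3] [633 397   3   3]
[   0    0  463   14 3645] [165.1   4.4] [[1.243 0.479 0.03 ]]
[313 114  10  10  74] [317.5 118.8] [[ 0.849 -0.002  0.03 ]]
[275 119   9  11  74] [279.1 124. ] [[0.836 0.116 0.03 ]]
[288 118   9  10  73] [291.9 122.3] [[0.84  0.077 0.03 ]]
[262 121  10  10  77] [266.5 125.6] [[0.832 0.155 0.03 ]]
[315 130  10  11  82] [319.7 134.7] [[ 0.798 -0.007  0.03 ]]
[289 133  10  11  87] [293.9 138. ] [[0.79  0.072 0.03 ]]
[302 132  10  10  81] [306.7 136.5] [[0.794 0.032 0.03 ]]
[276 134  10  12  84] [281.  139.7] [[0.786 0.111 0.03 ]]
[445 192  15  14 175] [452.5 198.3] [[ 0.592 -0.396  0.03 ]]
[205 201  11  10  88] [210.3 205.2] [[0.589 0.324 0.03 ]]
[325 234   5  14  19] [326.9 241.4] [[ 0.474 -0.022  0.03 ]]
[ 538  363  100   37 2628] [590.6 385.1] [[ 0.065 -0.736  0.03 ]]
```

{"fn": "step_arm", "kwargs": {"series": [0,-40,0,0,0,0,2,-40,0,0,0,0,3,-40,0,0,0,0,3,-40,0,0,0,0,3,-40,0,0,0,0,3,-40,0,0,0,0,3,-40,0,0,0,0,3,-40,0,0,0,0,3,-40,0,0,0,0,3,-40,0,0,0,0]}}

```text
time_s: 14.17
tool_pos: [0.5805, -0.3122, 0.1741]
orientation: [0.568, -0.422, 0.421, -0.568]
ft_force: [2.5, 0.5, -0.4]
gripper_width: 0.0852
```

{"fn": "step_arm", "kwargs": {"series": [3,-40,0,0,0,0,0,-37,0,0,0,0,0,-10,0,0,0,0,0,0,0,0,0,0,0,0,0,0,0,0,0,0,0,0,0,0]}}

```text
time_s: 14.67
tool_pos: [0.5844, -0.3951, 0.1743]
orientation: [-0.568, 0.422, -0.421, 0.569]
ft_force: [-0.2, -0.3, 0.5]
gripper_width: 0.0855
```

```bash
cat > rim.py <<'E'
# measure a pot rim in the wrist view: rim.py colour z radius  (convex outline of the blob, rim end is the widest, nearest ellipse)
from h import *
import sys
col,z,r=sys.argv[1],float(sys.argv[2]),float(sys.argv[3])
L={"blue":((100,100,15),(128,255,255)),"green":((45,70,15),(90,255,255)),"orange":((2,130,30),(18,255,255)),"red":((170,120,20),(180,255,255))}[col]
w=shot("wrist",sys.argv[4]);p,M,s=tcp();print("tcp",p.round(4),s["qd"].round(3).max())
m=cv2.inRange(w["hsv"],*map(np.array,L))
if col=="red": m|=cv2.inRange(w["hsv"],np.array((0,130,20)),np.array((4,255,255)))
m=cv2.morphologyEx(m,cv2.MORPH_CLOSE,np.ones((5,5)))
t=np.linspace(0,2*np.pi,48,endpoint=False);ci=np.c_[np.cos(t),np.sin(t),0*t]
for cn in sorted(cv2.findContours(m,0,1)[0],key=cv2.contourArea)[::-1][:4]:
    if cv2.contourArea(cn)<150: continue
    # rim outline points: side of the hull away from the base, i.e. outward from the nadir of the camera
    C=-np.array(w["R"]).T@w["t"]; P=ray(w,cn.reshape(-1,2),z)[:,:2]
    d=P-C[:2]; mid=P.mean(0)-C[:2]; u=mid/np.linalg.norm(mid); v=np.array([-u[1],u[0]])
    far=(d@u).max(); side=[(d@v).min(),(d@v).max()]
    c=C[:2]+u*(far-r)+v*np.mean(side)
    print(cv2.boundingRect(cn),"rim centre",c.round(4),"width",np.ptp(side).round(4),"of",2*r)
E
python3 rim.py blue .054 .0305 w10
```

```text
tcp [ 0.5846 -0.3948  0.1746] 0.004
(289, 144, 73, 74) rim centre [ 0.5948 -0.3973] width 0.059 of 0.061
```

{"fn": "step_arm", "kwargs": {"series": [5,-1,-30,0,0,0,5.4,-1.2,-30,0,0,0,0,0,-30,0,0,0,0,0,-25,0,0,0,0,0,-15,0,0,0,0,0,-8,0,0,0,0,0,0,0,0,0,0,0,0,0,0,0]}}

```text
time_s: 15.38
tool_pos: [0.5949, -0.3987, 0.0374]
orientation: [-0.568, 0.421, -0.422, 0.568]
ft_force: [0.2, -0.1, 0.4]
gripper_width: 0.0857
```

{"fn": "step_arm", "kwargs": {"series": [0,0,0,0,0,0,0,0,0,0,0,0,0,0,0,0,0,0,0,0,0,0,0,0,0,0,0,0,0,0], "hand": 255, "newtons": 20}}

```text
time_s: 15.8
tool_pos: [0.5951, -0.3998, 0.0389]
orientation: [-0.567, 0.421, -0.423, 0.568]
ft_force: [-0.5, 1.7, 3.9]
gripper_width: 0.0599
```

{"fn": "step_arm", "kwargs": {"series": [0,0,15,0,0,0,0,0,40,0,0,0,0,0,40,0,0,0,0,0,30,0,0,0,0,0,0,0,0,0,0,0,0,0,0,0]}}

```text
time_s: 16.3
tool_pos: [0.5954, -0.4003, 0.1653]
orientation: [-0.567, 0.42, -0.424, 0.568]
ft_force: [-0.2, 0.5, -1.4]
gripper_width: 0.0599
```

Run:
```python
from h import *
w=shot("wrist","w11");p,M,s=tcp();print(p,s["gripper_width"],s["ft_force"])
```

```text
[ 0.59430647 -0.39976846  0.16297431] 0.06009358416447125 [-0.58822848  0.13499938 -0.70760412]
```

View pics/w11.png

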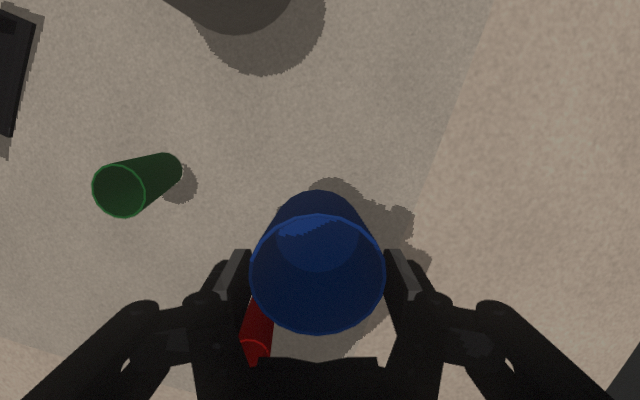

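{"fn": "step_arm", "kwargs": {"series": [-3,30,0,0,0,0,-3,40,0,0,0,0,-3,40,0,0,0,0,-3,40,0,0,0,0,-3,40,0,0,0,0,-3,40,0,0,0,0,-3,40,0,0,0,0,-3,40,0,0,0,0,-3,40,0,0,0,0,-3,40,0,0,0,0]}}

```text
time_s: 17.18
tool_pos: [0.5627, -0.008, 0.1604]
orientation: [0.568, -0.422, 0.421, -0.567]
ft_force: [0.6, 0.4, 0.4]
gripper_width: 0.06
```

{"fn": "step_arm", "kwargs": {"series": [-3,40,0,0,0,0,-2,40,0,0,0,0,0,25,0,0,0,0,0,12,0,0,0,0,0,0,0,0,0,0,0,0,0,0,0,0,0,0,0,0,0,0]}}

```text
time_s: 17.77
tool_pos: [0.559, 0.1048, 0.161]
orientation: [0.568, -0.422, 0.422, -0.566]
ft_force: [-0.1, -0.3, -0.1]
gripper_width: 0.0599
```

```bash
cat > circ.py <<'E'
# print predicted outline extents of a circle: centre offset along tool z tried
from h import *
E
python3 - <<'E'
from h import *
w=shot("wrist","w12");p,M,s=tcp();print(p,s["gripper_width"],s["ft_force"].round(1))
m=cv2.inRange(w["hsv"],np.array((100,100,15)),np.array((128,255,255)))
m=cv2.morphologyEx(m,cv2.MORPH_CLOSE,np.ones((5,5)))
cn=max(cv2.findContours(m[:, 200:440],0,1)[0],key=cv2.contourArea);x,y,a,b=cv2.boundingRect(cn);print("blob",x+200,y,x+200+a,y+b)
t=np.linspace(0,2*np.pi,73);ci=np.c_[np.cos(t),np.sin(t),0*t]
for off in(-.004,-.002,0,.002):
  q=proj(w,p+M[:,2]*off+[0,0,.015]+.0305*ci);f=proj(w,p+M[:,2]*off+[0,0,-.039]+.026*ci);print(off,q.min(0).round(),q.max(0).round(),"foot top",f.min(0).round())
# pot1 rim on the stand, predicted and visible
q=proj(w,np.array([.5598,.108,.1])+.035*ci);print("pot1 rim pred",q.min(0).round(),q.max(0).round())
E
```

```text
[0.55919361 0.1046648  0.16113277] 0.060387687525578 [ 0.6 -0.1  0.2]
blob 248 190 387 336
-0.004 [250. 220.] [389. 342.] foot top [275. 194.]
-0.002 [250. 216.] [390. 338.] foot top [275. 191.]
0 [250. 211.] [390. 335.] foot top [275. 187.]
0.002 [249. 206.] [390. 331.] foot top [275. 184.]
pot1 rim pred [260. 162.] [368. 263.]
```

{"fn": "step_arm", "kwargs": {"series": [1.5,4,-10,0,0,0,0,0,-15,0,0,0,0,0,-15,0,0,0,0,0,-10,0,0,0,0,0,-4,0,0,0,0,0,0,0,0,0,0,0,0,0,0,0]}}

```text
time_s: 18.4
tool_pos: [0.5607, 0.1109, 0.1076]
orientation: [0.568, -0.422, 0.422, -0.567]
ft_force: [-0.0, -1.0, -0.2]
gripper_width: 0.0602
```

{"fn": "step_arm", "kwargs": {"series": [0,0,-2,0,0,0,0,0,-1.5,0,0,0,0,0,0,0,0,0,0,0,0,0,0,0]}}

```text
time_s: 18.73
tool_pos: [0.5608, 0.1112, 0.1045]
orientation: [-0.567, 0.422, -0.422, 0.568]
ft_force: [-0.3, -1.9, -0.0]
gripper_width: 0.0602
```

{"fn": "step_arm", "kwargs": {"series": [0,-2.5,0,0,0,0,0,0,-1.5,0,0,0,0,0,0,0,0,0,0,0,0,0,0,0]}}

```text
time_s: 19.07
tool_pos: [0.5609, 0.1089, 0.1029]
orientation: [-0.567, 0.422, -0.422, 0.568]
ft_force: [0.5, -0.5, 2.8]
gripper_width: 0.0602
```

{"fn": "step_arm", "kwargs": {"series": [0,0,0,0,0,0,0,0,0,0,0,0,0,0,0,0,0,0,0,0,0,0,0,0,0,0,0,0,0,0,0,0,20,0,0,0,0,0,35,0,0,0,-5,-20,35,0,0,0], "hand": 0}}

```text
time_s: 19.73
tool_pos: [0.5552, 0.0932, 0.193]
orientation: [-0.568, 0.421, -0.419, 0.569]
ft_force: [1.6, 0.9, 1.3]
gripper_width: 0.0855
```

{"fn": "step_arm", "kwargs": {"series": [0,0,0,0,0,0,0,0,0,0,0,0,0,0,0,0,0,0]}}

```text
time_s: 19.98
tool_pos: [0.5554, 0.0888, 0.1924]
orientation: [0.568, -0.422, 0.422, -0.567]
ft_force: [-0.5, -1.0, -0.7]
gripper_width: 0.0853
```

```bash
python3 rim.py blue .118 .0305 w13
python3 - <<'E'
from h import *
p,M,s=tcp()
w=shot("wrist");c=shot("scene")
cv2.imwrite("pics/c13.png",np.hstack([w["bgr"][90:290,160:460],cv2.resize(c["bgr"][115:190,290:402],(300,200),interpolation=cv2.INTER_CUBIC)]))
E
```

```text
tcp [0.555  0.0891 0.1918] 0.014
(247, 149, 89, 88) rim centre [0.5609 0.1098] width 0.0602 of 0.061
(39, 56, 52, 46) rim centre [0.5961 0.2606] width 0.0284 of 0.061
(357, 250, 56, 68) rim centre [0.5199 0.03  ] width 0.0508 of 0.061
```

View pics/c13.png

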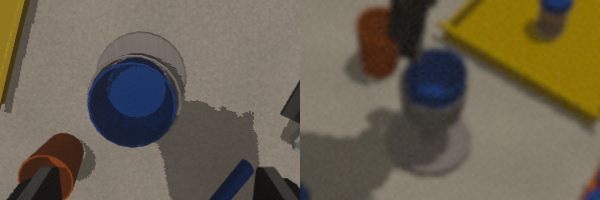

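{"fn": "step_arm", "kwargs": {"series": [-29,17,0,0,0,0,-29,17,0,0,0,0,-29,17,0,0,0,0,-25,15,0,0,0,0,0,0,0,0,0,0,0,0,0,0,0,0,0,0,0,0,0,0]}}

```text
time_s: 20.72
tool_pos: [0.4441, 0.1548, 0.1923]
orientation: [0.568, -0.422, 0.422, -0.568]
ft_force: [0.3, -0.2, 0.1]
gripper_width: 0.0855
```

```bash
python3 rim.py orange .068 .026 w14
```

```text
tcp [0.4444 0.1545 0.1923] 0.009
(278, 142, 63, 64) rim centre [0.4549 0.166 ] width 0.0509 of 0.052
```

{"fn": "step_arm", "kwargs": {"series": [5.5,5.5,-20,0,0,0,5,5.5,-30,0,0,0,0,0,-30,0,0,0,0,0,-30,0,0,0,0,0,-20,0,0,0,0,0,-10,0,0,0,0,0,0,0,0,0,0,0,0,0,0,0]}}

```text
time_s: 21.43
tool_pos: [0.4546, 0.1653, 0.0519]
orientation: [0.568, -0.422, 0.422, -0.567]
ft_force: [-0.3, 0.1, 0.5]
gripper_width: 0.0854
```

{"fn": "step_arm", "kwargs": {"series": [0,0,0,0,0,0,0,0,0,0,0,0,0,0,0,0,0,0,0,0,0,0,0,0,0,0,0,0,0,0], "hand": 255, "newtons": 20}}

```text
time_s: 21.85
tool_pos: [0.4551, 0.1659, 0.0539]
orientation: [-0.567, 0.421, -0.422, 0.568]
ft_force: [0.3, -0.9, 5.1]
gripper_width: 0.051
```

{"fn": "step_arm", "kwargs": {"series": [0,0,15,0,0,0,0,0,40,0,0,0,0,0,40,0,0,0,0,0,35,0,0,0,0,0,0,0,0,0,0,0,0,0,0,0]}}

```text
time_s: 22.35
tool_pos: [0.4554, 0.1663, 0.1854]
orientation: [-0.566, 0.421, -0.423, 0.569]
ft_force: [1.5, -0.2, -0.1]
gripper_width: 0.0507
```

{"fn": "step_arm", "kwargs": {"series": [20,-11,5,0,0,0,30,-16,0,0,0,0,30,-16,0,0,0,0,20,-10,0,0,0,0,5,-3,0,0,0,0,0,0,0,0,0,0,0,0,0,0,0,0]}}

```text
time_s: 22.93
tool_pos: [0.5579, 0.1102, 0.1866]
orientation: [0.568, -0.422, 0.421, -0.567]
ft_force: [-0.4, 1.4, -0.6]
gripper_width: 0.0509
```

```bash
cat > held.py <<'E'
# held pot: compare blob with predicted rim for offsets along tool z. args: colour rimr footr above(rim above tcp) height name
from h import *
import sys
col=sys.argv[1];rr,fr,ab,ht=map(float,sys.argv[2:6])
L={"blue":((100,100,15),(128,255,255)),"green":((45,70,15),(90,255,255)),"orange":((2,130,30),(18,255,255)),"red":((170,120,20),(180,255,255))}[col]
w=shot("wrist",sys.argv[6]);p,M,s=tcp();print(p.round(4),s["gripper_width"],s["ft_force"].round(1))
m=cv2.inRange(w["hsv"],*map(np.array,L))
if col=="red": m|=cv2.inRange(w["hsv"],np.array((0,130,20)),np.array((4,255,255)))
m=cv2.morphologyEx(m,cv2.MORPH_CLOSE,np.ones((5,5)))[:,200:440]
x,y,a,b=cv2.boundingRect(max(cv2.findContours(m,0,1)[0],key=cv2.contourArea));print("blob x",x+200,x+200+a,"y",y,y+b)
t=np.linspace(0,2*np.pi,73);ci=np.c_[np.cos(t),np.sin(t),0*t]
for off in(-.006,-.004,-.002,0,.002):
  q=proj(w,p+M[:,2]*off+[0,0,ab]+rr*ci);f=proj(w,p+M[:,2]*off+[0,0,ab-ht]+fr*ci)
  print(off,"rim",q.min(0).round(),q.max(0).round(),"foot",f.min(0).round(),f.max(0).round())
E
python3 held.py orange .026 .021 .014 .068 w15
```

```text
[0.5576 0.1107 0.187 ] 0.05112179440161154 [-0.9 -0.6 -0.7]
blob x 259 377 y 192 326
-0.006 rim [259. 235.] [377. 337.] foot [285. 199.] [351. 260.]
-0.004 rim [259. 230.] [377. 333.] foot [285. 196.] [351. 257.]
-0.002 rim [259. 226.] [377. 330.] foot [285. 193.] [351. 254.]
0 rim [258. 221.] [377. 326.] foot [285. 189.] [351. 252.]
0.002 rim [258. 217.] [378. 323.] foot [284. 186.] [351. 249.]
```

{"fn": "step_arm", "kwargs": {"series": [3.4,-1.7,0,0,0,0,0,0,-15,0,0,0,0,0,-15,0,0,0,0,0,-15,0,0,0,0,0,-10,0,0,0,0,0,-6,0,0,0,0,0,0,0,0,0,0,0,0,0,0,0]}}

```text
time_s: 23.65
tool_pos: [0.5625, 0.1085, 0.1269]
orientation: [-0.568, 0.422, -0.422, 0.568]
ft_force: [1.0, -0.3, 0.4]
gripper_width: 0.0511
```

{"fn": "step_arm", "kwargs": {"series": [0,0,-2,0,0,0,0,0,-2,0,0,0,0,0,0,0,0,0,0,0,0,0,0,0]}}

```text
time_s: 23.98
tool_pos: [0.5626, 0.1082, 0.1229]
orientation: [-0.567, 0.422, -0.422, 0.568]
ft_force: [0.7, 0.6, 0.0]
gripper_width: 0.0514
```

{"fn": "step_arm", "kwargs": {"series": [-1.5,0.5,-1,0,0,0,0,0,-1,0,0,0,0,0,0,0,0,0,0,0,0,0,0,0]}}

```text
time_s: 24.32
tool_pos: [0.5619, 0.1087, 0.1219]
orientation: [-0.567, 0.421, -0.422, 0.568]
ft_force: [0.7, -0.5, 6.9]
gripper_width: 0.0509
```

{"fn": "step_arm", "kwargs": {"series": [0,0,0,0,0,0,0,0,0,0,0,0,0,0,0,0,0,0,0,0,0,0,0,0,0,0,0,0,0,0,0,0,20,0,0,0,0,0,35,0,0,0,-5,-20,35,0,0,0], "hand": 0}}

```text
time_s: 24.98
tool_pos: [0.5555, 0.0929, 0.2109]
orientation: [-0.568, 0.421, -0.419, 0.569]
ft_force: [1.6, 0.1, 1.4]
gripper_width: 0.0849
```

{"fn": "step_arm", "kwargs": {"series": [0,0,0,0,0,0,0,0,0,0,0,0,0,0,0,0,0,0]}}

```text
time_s: 25.23
tool_pos: [0.5558, 0.0886, 0.2103]
orientation: [0.568, -0.422, 0.422, -0.567]
ft_force: [-0.3, -0.3, -0.2]
gripper_width: 0.085
```

```bash
python3 rim.py orange .136 .026 w16;python3 rim.py blue .118 .0305 w17
```

```text
tcp [0.5554 0.0888 0.2097] 0.013
(255, 152, 76, 79) rim centre [0.5615 0.1087] width 0.0514 of 0.052
(396, 0, 136, 24) rim centre [0.7146 0.0354] width 0.0456 of 0.052
(99, 68, 24, 29) rim centre [0.6035 0.223 ] width 0.0174 of 0.052
(618, 323, 22, 31) rim centre [ 0.5246 -0.2033] width 0.0164 of 0.052
tcp [0.5553 0.089  0.2094] 0.006
(54, 58, 48, 43) rim centre [0.5956 0.2634] width 0.0287 of 0.061
(356, 243, 53, 66) rim centre [0.517  0.0276] width 0.0522 of 0.061
(252, 146, 83, 58) rim centre [0.5716 0.1093] width 0.0601 of 0.061
```

{"fn": "step_arm", "kwargs": {"series": [0,-38,0,0,0,0,0,-39,0,0,0,0,0,-39,0,0,0,0,0,-39,0,0,0,0,0,-39,0,0,0,0,0,-39,0,0,0,0,0,-39,0,0,0,0,0,-39,0,0,0,0,0,-34,0,0,0,0,0,0,0,0,0,0]}}

```text
time_s: 26.17
tool_pos: [0.5537, -0.2654, 0.2084]
orientation: [0.567, -0.425, 0.424, -0.564]
ft_force: [-0.7, -1.2, -0.2]
gripper_width: 0.0855
```

{"fn": "step_arm", "kwargs": {"series": [0,0,0,0,0,0,0,0,0,0,0,0,0,0,0,0,0,0]}}

```text
time_s: 26.42
tool_pos: [0.5564, -0.2541, 0.21]
orientation: [-0.568, 0.422, -0.42, 0.568]
ft_force: [0.2, 0.5, -0.4]
gripper_width: 0.085
```

```bash
python3 rim.py green .082 .021 w18; python3 rim.py red .096 .016 w19
```

```text
tcp [ 0.5564 -0.2541  0.2103] 0.006
(303, 149, 49, 57) rim centre [ 0.5659 -0.2583] width 0.0408 of 0.042
tcp [ 0.5565 -0.2544  0.2105] 0.005
(390, 264, 40, 73) rim centre [ 0.4648 -0.3796] width 0.0235 of 0.032
```

{"fn": "step_arm", "kwargs": {"series": [5,-2,-20,0,0,0,4.5,-2,-30,0,0,0,0,0,-30,0,0,0,0,0,-30,0,0,0,0,0,-20,0,0,0,0,0,-13,0,0,0,0,0,0,0,0,0,0,0,0,0,0,0]}}

```text
time_s: 27.18
tool_pos: [0.5656, -0.2592, 0.0675]
orientation: [-0.568, 0.422, -0.421, 0.568]
ft_force: [0.2, 0.5, -0.2]
gripper_width: 0.0855
```

{"fn": "step_arm", "kwargs": {"series": [0,0,0,0,0,0,0,0,0,0,0,0,0,0,0,0,0,0,0,0,0,0,0,0,0,0,0,0,0,0], "hand": 255, "newtons": 20}}

```text
time_s: 27.6
tool_pos: [0.5663, -0.2604, 0.0689]
orientation: [-0.567, 0.421, -0.422, 0.568]
ft_force: [0.1, 0.7, 5.4]
gripper_width: 0.0401
```

{"fn": "step_arm", "kwargs": {"series": [0,0,15,0,0,0,0,0,40,0,0,0,0,0,40,0,0,0,0,0,40,0,0,0,0,0,15,0,0,0,0,0,0,0,0,0]}}

```text
time_s: 28.1
tool_pos: [0.5677, -0.261, 0.2231]
orientation: [-0.567, 0.419, -0.425, 0.568]
ft_force: [0.1, 0.7, -1.0]
gripper_width: 0.0402
```

{"fn": "step_arm", "kwargs": {"series": [0,30,0,0,0,0,-1,40,0,0,0,0,-1,40,0,0,0,0,-1,40,0,0,0,0,-1,40,0,0,0,0,0,40,0,0,0,0,0,40,0,0,0,0,0,40,0,0,0,0,0,35,0,0,0,0,0,20,0,0,0,0]}}

```text
time_s: 28.93
tool_pos: [0.5602, 0.11, 0.217]
orientation: [-0.568, 0.421, -0.419, 0.569]
ft_force: [0.3, 0.5, -0.0]
gripper_width: 0.0401
```

{"fn": "step_arm", "kwargs": {"series": [0,2,0,0,0,0,0,0,0,0,0,0,0,0,0,0,0,0,0,0,0,0,0,0]}}

```text
time_s: 29.27
tool_pos: [0.5616, 0.1046, 0.2172]
orientation: [0.568, -0.422, 0.423, -0.567]
ft_force: [-0.0, 0.0, 0.0]
gripper_width: 0.0401
```

```bash
python3 held.py green .021 .0165 .013 .082 w20
```

```text
[0.5616 0.1046 0.2173] 0.0399295816106596 [ 0.4 -0.5 -0.7]
blob x 271 365 y 192 316
-0.006 rim [272. 244.] [366. 326.] foot [294. 198.] [343. 244.]
-0.004 rim [272. 240.] [366. 322.] foot [294. 196.] [343. 241.]
-0.002 rim [272. 235.] [367. 319.] foot [294. 193.] [343. 239.]
0 rim [272. 231.] [367. 315.] foot [294. 190.] [343. 236.]
0.002 rim [271. 226.] [367. 312.] foot [294. 187.] [343. 233.]
```

{"fn": "step_arm", "kwargs": {"series": [0,4,0,0,0,0,0,0,-15,0,0,0,0,0,-15,0,0,0,0,0,-15,0,0,0,0,0,-15,0,0,0,0,0,-8,0,0,0,0,0,-4,0,0,0,0,0,0,0,0,0,0,0,0,0,0,0]}}

```text
time_s: 30.07
tool_pos: [0.5618, 0.1107, 0.1461]
orientation: [-0.567, 0.422, -0.422, 0.568]
ft_force: [0.2, -0.2, 0.0]
gripper_width: 0.0399
```

{"fn": "step_arm", "kwargs": {"series": [0,0,-2,0,0,0,0,0,-1.5,0,0,0,0,0,0,0,0,0,0,0,0,0,0,0]}}

```text
time_s: 30.4
tool_pos: [0.5617, 0.1107, 0.1425]
orientation: [-0.567, 0.422, -0.422, 0.568]
ft_force: [0.1, -0.7, -0.0]
gripper_width: 0.0405
```

{"fn": "step_arm", "kwargs": {"series": [0,0,-1,0,0,0,0,0,0,0,0,0,0,0,0,0,0,0]}}

```text
time_s: 30.65
tool_pos: [0.5615, 0.1107, 0.1412]
orientation: [-0.568, 0.422, -0.422, 0.568]
ft_force: [-0.2, -0.8, 0.3]
gripper_width: 0.04
```

Release (slightly recentring in y).

{"fn": "step_arm", "kwargs": {"series": [0,-2,0,0,0,0,0,0,-1,0,0,0,0,0,0,0,0,0,0,0,0,0,0,0]}}

```text
time_s: 30.98
tool_pos: [0.5621, 0.1087, 0.1409]
orientation: [-0.567, 0.421, -0.422, 0.568]
ft_force: [-0.7, -0.3, 5.1]
gripper_width: 0.0401
```

{"fn": "step_arm", "kwargs": {"series": [0,0,0,0,0,0,0,0,0,0,0,0,0,0,0,0,0,0,0,0,0,0,0,0,0,0,0,0,0,0,0,0,20,0,0,0,0,0,35,0,0,0,-5,-20,35,0,0,0], "hand": 0}}

```text
time_s: 31.65
tool_pos: [0.556, 0.0928, 0.2304]
orientation: [-0.568, 0.421, -0.419, 0.569]
ft_force: [1.8, -0.4, 0.6]
gripper_width: 0.0855
```

{"fn": "step_arm", "kwargs": {"series": [0,0,0,0,0,0,0,0,0,0,0,0,0,0,0,0,0,0]}}

```text
time_s: 31.9
tool_pos: [0.5563, 0.0886, 0.2298]
orientation: [0.568, -0.422, 0.422, -0.567]
ft_force: [-0.5, 0.6, -0.2]
gripper_width: 0.0853
```

```bash
python3 rim.py green .154 .021 w21
```

```text
tcp [0.5559 0.0888 0.2292] 0.013
(260, 158, 60, 66) rim centre [0.5613 0.1107] width 0.041 of 0.042
```

{"fn": "step_arm", "kwargs": {"series": [-8,-39,0,0,0,0,-8,-39,0,0,0,0,-8,-39,0,0,0,0,-8,-39,0,0,0,0,-8,-39,0,0,0,0,-9,-39,0,0,0,0,-9,-39,0,0,0,0,-9,-39,0,0,0,0,-9,-39,0,0,0,0,-9,-39,0,0,0,0]}}

```text
time_s: 32.78
tool_pos: [0.4706, -0.3023, 0.2287]
orientation: [-0.568, 0.422, -0.421, 0.568]
ft_force: [1.1, -1.0, 0.8]
gripper_width: 0.0855
```

{"fn": "step_arm", "kwargs": {"series": [-8,-39,0,0,0,0,-8,-37,0,0,0,0,0,0,0,0,0,0,0,0,0,0,0,0,0,0,0,0,0,0]}}

```text
time_s: 33.2
tool_pos: [0.4557, -0.376, 0.2287]
orientation: [-0.567, 0.422, -0.421, 0.568]
ft_force: [0.8, 0.5, 0.1]
gripper_width: 0.085
```

```bash
python3 rim.py red .096 .016 w22
```

```text
tcp [ 0.4561 -0.3753  0.2291] 0.003
(312, 150, 37, 48) rim centre [ 0.4666 -0.3826] width 0.0306 of 0.032
```

{"fn": "step_arm", "kwargs": {"series": [5.5,-4,-20,0,0,0,5,-3.5,-30,0,0,0,0,0,-30,0,0,0,0,0,-30,0,0,0,0,0,-22,0,0,0,0,0,-15,0,0,0,0,0,0,0,0,0,0,0,0,0,0,0]}}

```text
time_s: 33.92
tool_pos: [0.4666, -0.3828, 0.0828]
orientation: [-0.568, 0.422, -0.42, 0.568]
ft_force: [-0.4, -0.5, -0.6]
gripper_width: 0.0852
```

{"fn": "step_arm", "kwargs": {"series": [0,0,0,0,0,0,0,0,0,0,0,0,0,0,0,0,0,0,0,0,0,0,0,0,0,0,0,0,0,0,0,0,0,0,0,0], "hand": 255, "newtons": 20}}

```text
time_s: 34.42
tool_pos: [0.4665, -0.3851, 0.0842]
orientation: [-0.568, 0.421, -0.422, 0.568]
ft_force: [-0.3, 1.3, 7.5]
gripper_width: 0.0306
```

{"fn": "step_arm", "kwargs": {"series": [0,0,15,0,0,0,0,0,40,0,0,0,0,0,40,0,0,0,0,0,40,0,0,0,0,0,33,0,0,0,0,0,0,0,0,0]}}

```text
time_s: 34.92
tool_pos: [0.4686, -0.3865, 0.2588]
orientation: [0.568, -0.418, 0.426, -0.567]
ft_force: [1.0, -1.2, 0.4]
gripper_width: 0.0302
```

{"fn": "step_arm", "kwargs": {"series": [4,36,0,0,0,0,8,40,0,0,0,0,8,40,0,0,0,0,8,40,0,0,0,0,8,40,0,0,0,0,8,40,0,0,0,0,8,40,0,0,0,0,8,40,0,0,0,0,8,40,0,0,0,0,8,40,0,0,0,0]}}

```text
time_s: 35.75
tool_pos: [0.5419, 0.013, 0.2511]
orientation: [0.568, -0.422, 0.422, -0.567]
ft_force: [2.3, -0.5, -0.2]
gripper_width: 0.0305
```

{"fn": "step_arm", "kwargs": {"series": [8,40,0,0,0,0,8,37,0,0,0,0,3,18,0,0,0,0,0,0,0,0,0,0,0,0,0,0,0,0,0,0,0,0,0,0,0,0,0,0,0,0]}}

```text
time_s: 36.33
tool_pos: [0.561, 0.1042, 0.251]
orientation: [0.567, -0.422, 0.423, -0.567]
ft_force: [0.0, 0.3, -0.8]
gripper_width: 0.0304
```

```bash
python3 held.py red .016 .012 .013 .096 w23
```

```text
[0.5611 0.1042 0.2511] 0.030796775488028897 [-0.8 -0.2 -0.3]
blob x 282 353 y 191 303
-0.006 rim [283. 255.] [355. 317.] foot [302. 199.] [335. 230.]
-0.004 rim [283. 250.] [355. 313.] foot [302. 196.] [335. 228.]
-0.002 rim [283. 246.] [355. 310.] foot [302. 193.] [335. 225.]
0 rim [283. 242.] [356. 306.] foot [302. 191.] [335. 223.]
0.002 rim [283. 237.] [356. 302.] foot [302. 188.] [335. 220.]
```

{"fn": "step_arm", "kwargs": {"series": [0,4.5,0,0,0,0,0,0,-15,0,0,0,0,0,-15,0,0,0,0,0,-15,0,0,0,0,0,-15,0,0,0,0,0,-15,0,0,0,0,0,-8,0,0,0,0,0,-4,0,0,0,0,0,0,0,0,0,0,0,0,0,0,0]}}

```text
time_s: 37.22
tool_pos: [0.5613, 0.1107, 0.1647]
orientation: [-0.567, 0.422, -0.422, 0.568]
ft_force: [-0.6, -0.6, -0.4]
gripper_width: 0.0309
```

{"fn": "step_arm", "kwargs": {"series": [0,0,-2,0,0,0,0,0,-1.5,0,0,0,0,0,0,0,0,0,0,0,0,0,0,0]}}

```text
time_s: 37.55
tool_pos: [0.5611, 0.1107, 0.1609]
orientation: [-0.567, 0.422, -0.422, 0.568]
ft_force: [0.4, 0.6, 0.2]
gripper_width: 0.0304
```

{"fn": "step_arm", "kwargs": {"series": [0,0,-1.5,0,0,0,0,0,0,0,0,0,0,0,0,0,0,0]}}

```text
time_s: 37.8
tool_pos: [0.5617, 0.111, 0.1601]
orientation: [-0.567, 0.421, -0.422, 0.568]
ft_force: [-0.2, 0.7, 5.4]
gripper_width: 0.0306
```

{"fn": "step_arm", "kwargs": {"series": [0,0,0,0,0,0,0,0,0,0,0,0,0,0,0,0,0,0,0,0,0,0,0,0,0,0,0,0,0,0,0,0,20,0,0,0,0,0,35,0,0,0,-5,-20,35,0,0,0], "hand": 0}}

```text
time_s: 38.47
tool_pos: [0.5555, 0.0947, 0.2494]
orientation: [-0.568, 0.421, -0.419, 0.569]
ft_force: [0.8, 0.4, 1.2]
gripper_width: 0.0856
```

{"fn": "step_arm", "kwargs": {"series": [0,0,0,0,0,0,0,0,0,0,0,0,0,0,0,0,0,0]}}

```text
time_s: 38.72
tool_pos: [0.5558, 0.0905, 0.2488]
orientation: [0.568, -0.422, 0.422, -0.567]
ft_force: [-0.1, 0.8, -0.1]
gripper_width: 0.0856
```

```bash
python3 rim.py red .172 .016 w24
```

```text
tcp [0.5554 0.0908 0.2482] 0.014
(268, 163, 45, 53) rim centre [0.5612 0.1125] width 0.0308 of 0.032
```

{"fn": "step_arm", "kwargs": {"series": [-15,-20,0,0,0,0,-20,-20,0,0,0,0,-25,-20,0,0,0,0,-25,-20,-5,0,0,0,-25,-20,-10,0,0,0,0,-10,-10,0,0,0,0,0,0,0,0,0,0,0,0,0,0,0,0,0,0,0,0,0]}}

```text
time_s: 39.52
tool_pos: [0.4468, -0.018, 0.2241]
orientation: [-0.568, 0.422, -0.421, 0.568]
ft_force: [0.3, -0.0, -0.4]
gripper_width: 0.0859
```

Run:
```python
from h import *
w=shot("wrist","w25");p,M,s=tcp();print(p,s["joint_pos"].round(2))
cv2.imwrite("pics/w25.png",w["bgr"])
m=cv2.inRange(w["hsv"],np.array((100,100,15)),np.array((128,255,255)))
for cn in cv2.findContours(m,0,1)[0]:
    if cv2.contourArea(cn)>200: r=cv2.minAreaRect(cn);b=cv2.boxPoints(r);print(b.round(1).tolist(),ray(w,b,.022)[:,:2].round(4).tolist())
```

```text
[ 0.44695832 -0.01789558  0.22424836] [ 0.28  0.25 -0.37  1.95  0.11  0.96 -1.42]
[[292.6000061035156, 189.0], [338.6000061035156, 121.4000015258789], [348.20001220703125, 127.9000015258789], [302.1000061035156, 195.5]] [[0.4209, 0.003], [0.503, -0.0226], [0.4996, -0.0339], [0.4168, -0.0089]]
[[154.5, 20.100000381469727], [238.0, -2.700000047683716], [248.3000030517578, 35.0], [164.8000030517578, 57.79999923706055]] [[0.5448, 0.1771], [0.5859, 0.1033], [0.5561, 0.0855], [0.5132, 0.1604]]
```

View pics/w25.png

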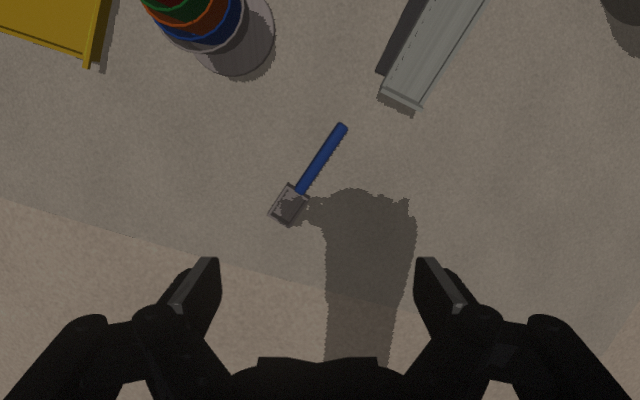

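The scoop is unmoved: head at (290,205), handle end at (343,126). The nest, top left, shows all the rims, and the rest's low end stop is at (400,100).

{"fn": "step_arm", "kwargs": {"series": [0,1,-10,0,0,-0.97,0,1,-10,0,0,-0.97,0,1,-10,0,0,-0.97,0,1,-10,0,0,-0.97,0,1,-10,0,0,-0.97,0,1,-10,0,0,-0.97,0,1,0,0,0,-0.97,0,0,0,0,0,0,0,0,0,0,0,0,0,0,0,0,0,0]}}

```text
time_s: 40.4
tool_pos: [0.4467, -0.0116, 0.1645]
orientation: [0.421, -0.568, 0.568, -0.421]
ft_force: [0.8, 0.4, 0.5]
gripper_width: 0.0855
```

```bash
cat > sc.py <<'E'
from h import *
w=shot("wrist","w26");p,M,s=tcp();print(p.round(4),"toolz yaw",np.degrees(np.arctan2(M[1,2],M[0,2])).round(2),s["qd"].max().round(3),"j7",s["joint_pos"][6])
m=cv2.inRange(w["hsv"],np.array((100,100,15)),np.array((128,255,255)))
for cn in cv2.findContours(m,0,1)[0]:
    if cv2.contourArea(cn)>200:
        b=cv2.boxPoints(cv2.minAreaRect(cn));P=ray(w,b,.022)[:,:2]
        e=[P[1]-P[0],P[2]-P[1]];e=max(e,key=np.linalg.norm);print(b.round().tolist(),"centre",P.mean(0).round(4),"yaw",np.degrees(np.arctan2(e[1],e[0])).round(1),"len",np.linalg.norm(e).round(4))
E
python3 sc.py
```

```text
[ 0.4466 -0.0119  0.1645] toolz yaw -17.01 0.005 j7 -2.0107814307690703
[[313.0, 119.0], [325.0, 119.0], [325.0, 216.0], [313.0, 216.0]] centre [ 0.4603 -0.0164] yaw 163.5 len 0.0863
[[36.0, 53.0], [121.0, 39.0], [138.0, 146.0], [53.0, 160.0]] centre [0.5769 0.1577] yaw 165.3 len 0.0875
```

{"fn": "step_arm", "kwargs": {"series": [-1,0,-25,0,0,0,-1,0,-30,0,0,0,0,0,-30,0,0,0,0,0,-30,0,0,0,0,0,-22,0,0,0,0,0,-12,0,0,0,0,0,-6,0,0,0,0,0,0,0,0,0,0,0,0,0,0,0]}}

```text
time_s: 41.2
tool_pos: [0.4445, -0.0123, 0.0096]
orientation: [0.42, -0.569, 0.569, -0.42]
ft_force: [-0.4, -0.0, -0.3]
gripper_width: 0.0854
```

{"fn": "step_arm", "kwargs": {"series": [0,0,0,0,0,0,0,0,0,0,0,0,0,0,0,0,0,0,0,0,0,0,0,0,0,0,0,0,0,0,0,0,0,0,0,0,0,0,0,0,0,0], "hand": 255, "newtons": 80}}

```text
time_s: 41.78
tool_pos: [0.4441, -0.0123, 0.0097]
orientation: [0.42, -0.569, 0.569, -0.42]
ft_force: [-0.1, -0.5, 7.8]
gripper_width: 0.0095
```

{"fn": "step_arm", "kwargs": {"series": [0,0,10,0,0,0,0,0,30,0,0,0,0,0,40,0,0,0,0,0,40,0,0,0,0,0,0,0,0,0,0,0,0,0,0,0,0,0,0,0,0,0]}}

```text
time_s: 42.37
tool_pos: [0.4437, -0.0125, 0.1291]
orientation: [0.42, -0.569, 0.569, -0.42]
ft_force: [0.5, 0.5, -0.9]
gripper_width: 0.0096
```

Run:
```python
from h import *
w=shot("wrist","w27");p,M,s=tcp();print(p,s["gripper_width"],s["ft_force"].round(1),s["wrist_torque"].round(2))
```

```text
[ 0.44320711 -0.01242706  0.12839566] 0.009572512801058539 [ 0.4  0.3 -0.9] [0.07 0.02 0.03]
```

View pics/w27.png

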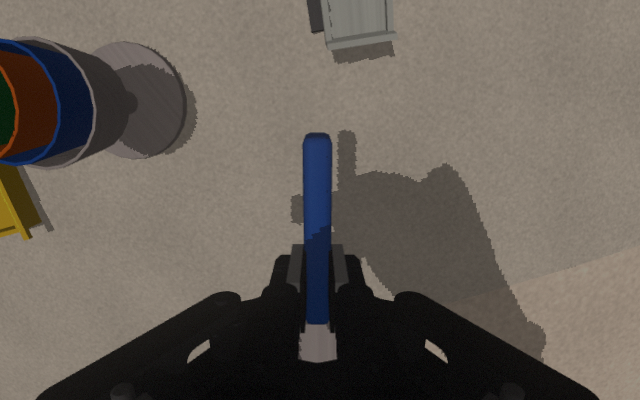

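{"fn": "step_arm", "kwargs": {"series": [10,-8,25,0,0,0.75,15,-10,25,0,0,0.75,15,-10,25,0,0,0.7,10,-10,25,0,0,0,7,-10,0,0,0,0,0,0,0,0,0,0,0,0,0,0,0,0,0,0,0,0,0,0]}}

```text
time_s: 43.08
tool_pos: [0.4995, -0.0596, 0.2272]
orientation: [-0.473, 0.527, -0.525, 0.472]
ft_force: [0.0, -0.3, -0.5]
gripper_width: 0.0098
```

Run:
```python
from h import *
w=shot("wrist","w28");p,M,s=tcp();print(p.round(4),"yaw",np.degrees(np.arctan2(M[1,2],M[0,2])).round(2))
u=M[:,2]
for a in (.0,.06): print("handle end pred",proj(w,p+u*.060+np.array([0,0,.0123])))
m=cv2.inRange(w["hsv"],np.array((100,100,15)),np.array((128,255,255)));m[:,:270]=0;m[:,370:]=0
ys,xs=np.nonzero(m);print("handle top",ys.min(),xs[ys==ys.min()].mean())
h=w["hsv"]
print("sat row",h[60,200:440:8,1],"val",h[60,200:440:8,2])
k=((h[:,:,1]<28)&(h[:,:,2]>75)).astype(np.uint8)
k=cv2.morphologyEx(k,cv2.MORPH_OPEN,np.ones((3,3)))
n,l,st,ce=cv2.connectedComponentsWithStats(k)
for i in range(1,n):
    if st[i][4]>400:
        cn=max(cv2.findContours((l==i).astype(np.uint8),0,1)[0],key=cv2.contourArea);print(st[i],cv2.boxPoints(cv2.minAreaRect(cn)).round().tolist(),cv2.approxPolyDP(cn,4,True).reshape(-1,2).tolist())
```

```text
[ 0.4996 -0.0594  0.2274] yaw -6.13
handle end pred [[318.92997124 136.00310027]]
handle end pred [[318.92997124 136.00310027]]
handle top 133 317.0
sat row [42 41 39 39 39 43 38 39 38 38 40 40 39 19 17 19 19 20 19 19 39 37 42 40
 40 41 40 41 42 42] val [139 132 137 131 130 131 136 130 133 136 135 139 138 122 121 121 121 126
 121 121 130 131 135 133 133 136 140 138 140 134]
[ 303    0   57  136 6802] [[299.0, 134.0], [304.0, -2.0], [359.0, 0.0], [354.0, 136.0]] [[304, 0], [303, 134], [348, 135], [359, 0]]
```

{"fn": "step_arm", "kwargs": {"series": [0,0,0,-0.084,-0.796,0,0,0,0,-0.084,-0.796,0,0,0,0,-0.084,-0.796,0,0,0,0,-0.084,-0.796,0,0,0,0,-0.084,-0.796,0,0,0,0,0,0,0,0,0,0,0,0,0,0,0,0,0,0,0]}}

```text
time_s: 43.8
tool_pos: [0.5013, -0.0599, 0.2292]
orientation: [0.383, -0.427, 0.609, -0.547]
ft_force: [0.2, 0.2, 0.1]
gripper_width: 0.0096
```

```bash
cat > rest.py <<'E'
from h import *
w=shot("wrist","w29");p,M,s=tcp();print(p.round(4),M.round(3).tolist(),"yaw",np.degrees(np.arctan2(M[1,2],M[0,2])).round(2),"pitch",np.degrees(np.arcsin(M[2,2])).round(2))
h=w["hsv"]
k=((h[:,:,1]<30)&(h[:,:,2]>75)).astype(np.uint8)
k=cv2.morphologyEx(k,cv2.MORPH_OPEN,np.ones((3,3)))
n,l,st,ce=cv2.connectedComponentsWithStats(k)
for i in range(1,n):
    if st[i][4]>1000:
        cn=max(cv2.findContours((l==i).astype(np.uint8),0,1)[0],key=cv2.contourArea);print(st[i],cv2.approxPolyDP(cn,3,True).reshape(-1,2).tolist())
# prediction for a guessed rest (lips' tops outline): mid xy and yaw
def rest(mx,my,yaw):
    a=np.radians(20);b=np.radians(yaw);X=np.array([np.cos(b)*np.cos(a),np.sin(b)*np.cos(a),np.sin(a)]);Y=np.array([-np.sin(b),np.cos(b),0]);Z=np.cross(X,Y)
    return np.array([mx,my,.06]),X,Y,Z
o,X,Y,Z=rest(.613,-.078,-6)
for n,(x,y,z) in {"hiL":(.075,.018,.005),"hiR":(.075,-.018,.005),"loL":(-.071,.018,.005),"loR":(-.071,-.018,.005),"stopL":(-.071,.018,.014),"stopR":(-.071,-.018,.014)}.items(): print(n,proj(w,o+X*x+Y*y+Z*z).round(1))
E
python3 rest.py
```

```text
[ 0.5018 -0.06    0.2293] [[-0.107, 0.339, 0.935], [-0.994, -0.035, -0.101], [-0.001, -0.94, 0.341]] yaw -6.16 pitch 19.94
[ 305   45   49  157 5103] [[308, 45], [305, 133], [323, 131], [330, 136], [332, 201], [346, 201], [353, 46]]
hiL [[305.6  44.8]]
hiR [[344.   44.7]]
loL [[307.1 194.4]]
loR [[341.4 194.4]]
stopL [[306.9 196.9]]
stopR [[342.  196.8]]
```

{"fn": "step_arm", "kwargs": {"series": [0,-25,0,0,0,0,0,-25,0,0,0,0,0,0,0,0,0,0,0,0,0,0,0,0,0,0,0,0,0,0]}}

```text
time_s: 44.27
tool_pos: [0.5015, -0.11, 0.2289]
orientation: [0.383, -0.428, 0.609, -0.547]
ft_force: [-0.4, 0.6, -1.3]
gripper_width: 0.0097
```

```bash
cat > rest2.py <<'E'
from h import *
from scipy.optimize import least_squares
w=shot("wrist","w30");p,M,s=tcp();print(p.round(4))
h=w["hsv"]
k=((h[:,:,1]<30)&(h[:,:,2]>75)).astype(np.uint8)
k=cv2.morphologyEx(k,cv2.MORPH_OPEN,np.ones((3,3)))
n,l,st,ce=cv2.connectedComponentsWithStats(k)
i=1+np.argmax(st[1:,4]);m=l==i
cn=max(cv2.findContours(m.astype(np.uint8),0,1)[0],key=cv2.contourArea);print(st[i],cv2.approxPolyDP(cn,3,True).reshape(-1,2).tolist())
y0,y1=st[i][1]+8,st[i][1]+st[i][3]-15
a=np.radians(20);C=-np.array(w["R"]).T@w["t"]
def onplane(uv,yaw,mx,my,hz):
    b=np.radians(yaw);X=np.array([np.cos(b)*np.cos(a),np.sin(b)*np.cos(a),np.sin(a)]);Y=np.array([-np.sin(b),np.cos(b),0]);Z=np.cross(X,Y);o=np.array([mx,my,.06])+Z*hz
    P=ray(w,uv,0.);d=P-C;t=((o-C)@Z)/(d@Z);return C+d*t[:,None]
rows=np.arange(y0,y1,4);L=np.array([[np.nonzero(m[r])[0].min(),r] for r in rows]);R=np.array([[np.nonzero(m[r])[0].max(),r] for r in rows])
A=onplane(L,-6,.613,-.08,.005);B=onplane(R,-6,.613,-.08,.005)
for n,Q in(("L",A),("R",B),("mid",(A+B)/2)):
    c=np.polyfit(Q[:,0],Q[:,1],1);print(n,"yaw",np.degrees(np.arctan(c[0])).round(2),"y at x=.613",np.polyval(c,.613).round(4),"resid",np.std(Q[:,1]-np.polyval(c,Q[:,0])).round(4))
print("ends x",A[:,0].min().round(4),onplane([[cn[:,0,0].mean(),st[i][1]],[cn[:,0,0].mean(),st[i][1]+st[i][3]]],-6,.613,-.08,.005).round(4))
E
python3 rest2.py
```

```text
[ 0.5015 -0.1095  0.229 ]
[ 254   51   47  157 6791] [[254, 51], [256, 205], [297, 206], [300, 52]]
L yaw -7.99 y at x=.613 -0.059 resid 0.0003
R yaw -8.17 y at x=.613 -0.1027 resid 0.0003
mid yaw -8.08 y at x=.613 -0.0809 resid 0.0002
ends x 0.5561 [[ 0.6806 -0.0903  0.0902]
 [ 0.5365 -0.0697  0.0372]]
```

{"fn": "step_arm", "kwargs": {"series": [20,8,0,0,0,-0.39,25,8,-10,0,0,0,25,8,-30,0,0,0,20,7.7,-30,0,0,0,0,0,-30,0,0,0,0,0,0,0,0,0,0,0,0,0,0,0,0,0,0,0,0,0]}}

```text
time_s: 44.98
tool_pos: [0.5913, -0.0782, 0.1304]
orientation: [0.375, -0.433, 0.619, -0.537]
ft_force: [-0.4, -0.8, -0.3]
gripper_width: 0.0098
```

```bash
cat > chk.py <<'E'
from h import *
p,M,s=tcp();o=np.array([.6125,-.0808,.06]);a=np.radians(20);b=np.radians(-8.1)
X=np.array([np.cos(b)*np.cos(a),np.sin(b)*np.cos(a),np.sin(a)]);Y=np.array([-np.sin(b),np.cos(b),0]);Z=np.cross(X,Y)
d=p-o;print(p.round(4),"rest-frame mm",(1e3*np.array([d@X,d@Y,d@Z])).round(1),"target 3.3 0 9.7; yaw",np.degrees(np.arctan2(M[1,2],M[0,2])).round(2),"pitch",np.degrees(np.arcsin(M[2,2])).round(2),"F",s["ft_force"].round(1),s["qd"].max().round(3))
E
python3 chk.py
```

```text
[ 0.5913 -0.0782  0.1304] rest-frame mm [ 4.  -0.4 73.5] target 3.3 0 9.7; yaw -8.1 pitch 20.05 F [-0.4 -0.8 -0.3] 0.016
```

{"fn": "step_arm", "kwargs": {"series": [6.8,-1,-18.8,0,0,0,6.8,-1,-18.8,0,0,0,4.4,-0.6,-12.2,0,0,0,2,-0.3,-5.6,0,0,0,0,0,0,0,0,0,0,0,0,0,0,0]}}

```text
time_s: 45.48
tool_pos: [0.6115, -0.0819, 0.0754]
orientation: [0.375, -0.433, 0.619, -0.537]
ft_force: [-0.5, -0.0, -0.0]
gripper_width: 0.0096
```

```bash
python3 chk.py
python3 - <<'E'
from h import *
w=shot("wrist","w31");c=shot("scene")
cv2.imwrite("pics/c31.png",np.hstack([w["bgr"],cv2.resize(c["bgr"][160:260,250:360],(440,400),interpolation=cv2.INTER_CUBIC)])[:, 240:])
E
```

```text
[ 0.6115 -0.0819  0.0754] rest-frame mm [ 4.5 -1.2 14.8] target 3.3 0 9.7; yaw -8.16 pitch 20.12 F [-0.5 -0.  -0. ] 0.002
```

{"fn": "step_arm", "kwargs": {"series": [0,1,0,0,0,0,0.9,-0.1,-2.6,0,0,0,0,0,0,0,0,0,0,0,0,0,0,0]}}

```text
time_s: 45.92
tool_pos: [0.6119, -0.0806, 0.0712]
orientation: [0.376, -0.433, 0.619, -0.537]
ft_force: [-0.3, 0.7, -1.0]
gripper_width: 0.0096
```

{"fn": "step_arm", "kwargs": {"series": [0.5,0,-1.3,0,0,0,0,0,0,0,0,0,0,0,0,0,0,0]}}

```text
time_s: 46.17
tool_pos: [0.6124, -0.0806, 0.0702]
orientation: [0.375, -0.433, 0.619, -0.537]
ft_force: [-3.1, 0.5, 5.2]
gripper_width: 0.0096
```

{"fn": "step_arm", "kwargs": {"series": [0.4,0,-1,0,0,0,0,0,0,0,0,0,0,0,0,0,0,0]}}

```text
time_s: 46.42
tool_pos: [0.6124, -0.0806, 0.0702]
orientation: [0.375, -0.433, 0.619, -0.537]
ft_force: [-9.4, 2.0, 16.8]
gripper_width: 0.0096
```

```bash
python3 chk.py
```

```text
[ 0.6124 -0.0806  0.0702] rest-frame mm [3.4 0.2 9.6] target 3.3 0 9.7; yaw -8.13 pitch 20.06 F [-9.4  2.  16.8] 0.002
```

{"fn": "step_arm", "kwargs": {"series": [-0.4,0,1.1,0,0,0,0,0,0,0,0,0]}}

```text
time_s: 46.58
tool_pos: [0.6125, -0.0806, 0.0703]
orientation: [0.375, -0.433, 0.619, -0.537]
ft_force: [-0.4, 0.5, -1.1]
gripper_width: 0.0095
```

{"fn": "step_arm", "kwargs": {"series": [0,0,0,0,0,0,0,0,0,0,0,0,0,0,0,0,0,0,0,0,0,0,0,0,0,0,0,0,0,0,0,0,0,0,0,0,0,0,0,0,0,0], "hand": 0}}

```text
time_s: 47.17
tool_pos: [0.6124, -0.0806, 0.0699]
orientation: [0.376, -0.433, 0.619, -0.537]
ft_force: [0.1, 0.1, -0.2]
gripper_width: 0.0853
```

{"fn": "step_arm", "kwargs": {"series": [-4,0.5,11,0,0,0,-10,1.5,28,0,0,0,-12,2,34,0,0,0,-12,2,34,0,0,0,-12,2,30,0,0,0,-20,0,10,0,0,0,-20,0,0,0,0,0,0,0,0,0,0,0,0,0,0,0,0,0,0,0,0,0,0,0]}}

```text
time_s: 48.0
tool_pos: [0.5228, -0.0727, 0.2176]
orientation: [0.375, -0.433, 0.619, -0.537]
ft_force: [-0.0, 0.4, 0.2]
gripper_width: 0.0852
```

Run:
```python
from h import *
w=shot("wrist","w32");c=shot("scene","s32");t=shot("top","t32")
p,M,s=tcp();print(p,s["time_s"])
a=cv2.resize(w["bgr"],(400,250),interpolation=cv2.INTER_AREA)
b=cv2.resize(c["bgr"][80:250,190:462],(400,250),interpolation=cv2.INTER_CUBIC)
d=cv2.resize(t["bgr"][110:290,170:490],(533,300),interpolation=cv2.INTER_CUBIC)
e=cv2.resize(w["bgr"][40:240,200:378],(267,300),interpolation=cv2.INTER_CUBIC)
cv2.imwrite("pics/final.png",np.vstack([np.hstack([a,b]),np.hstack([d,e])]))
```

```text
[ 0.52302162 -0.07243412  0.21676092] 48.15
```

View pics/final.png

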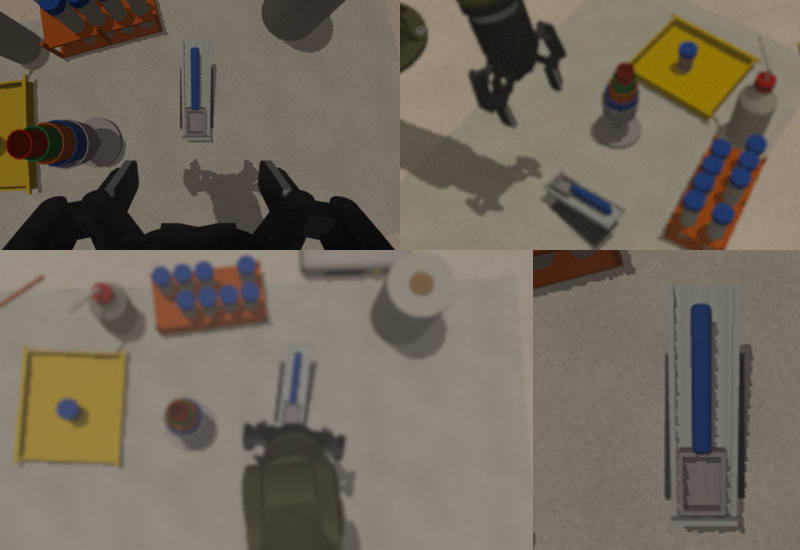

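The jar stands in the tray, and the five pots are nested on the stand. The scoop lies in the rest with its head at the low stop, and the bystanders are in place. I'm handing in now.

```bash
python3 -c "
from workcell import ctrl;print(ctrl.sign_off())"
```

```text
the job is handed in; nothing more can be done
None
```

The job is done and handed in at about 48 s of robot time. The jar was moved first, then the pots, then the scoop.

- **Jar:** it stands upright near the middle of the yellow tray.
- **Pots:** all five were present. The steel pot is on the pad, measured about 1–2 mm off centre. Blue, orange, green and red are nested in it in that order. Each pot met resistance at the height expected for full seating, and each rim measured the right size at its seated height.
- **Scoop:** it lies flat in the sloped rest with its head at the low end. It made contact within 0.1 mm of the expected height. The last picture shows it straight between the lips with the head by the end stop.
- **Bystanders:** the tube rack, wash bottle and towel roll appear where they were in the last picture; I did not measure them again.

No check failed. I saw no sign of pot2, pot3 or the scoop being knocked aside before I picked them up. In the close view, with the steel pot in the gripper, the pot and the stand each seemed about 3 mm off along the tool. That is consistent with camera calibration error, so I used a compromise position. The check after placing it gave the 1–2 mm figure.

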